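# Weigh a tub on the counter balance

### The arm

A 6-joint arm with a two-finger parallel gripper is mounted at the origin on the work surface. World frame = base frame: x ahead of the robot, y to its left, z up, the work surface at z = 0. Lengths are in mm, angles in degrees, forces in N, time in s.
With the tool pointing down it reaches from about 325 to 900 mm from the base axis. Payload 6.1 kg.
Tool frame: the origin (TCP) lies midway between the tips of the shut fingers; the grasp point (between the pads) lies 19 mm behind it (bot.grip_depth is the z of the grasp point in the tool frame, in mm); z points along the fingers, y is the direction in which the jaws open and shut (so a half turn about z gives the same grasp; the last joint's range is limited). The gripper opens to 85 mm and grips with 20 to 120 N. Pads are 22 mm wide; open, the fingers measure 114 mm over their backs; the gripper's body (76 mm by 85 mm) begins 54 mm behind the grasp point. The pads swing forward as they close: fully open they stand 13 mm farther back than shut.
Start: joints at [-74.376, 12.628, 87.462, -0, 79.91, -7.225], TCP at [242.688, -575.95, 231.3] pointing down, gripper open.
Joint ranges: [-170.65, 170.65], [-52.31, 119.04], [5.05, 147.46], [-71.25, 251.25], [11.57, 151.72], [-153.62, 153.62]. Speed limits (degrees/s): [147.25, 147.25, 172.46, 180, 180, 180].

### API

Orientations are given as [roll, pitch, yaw] about the fixed x, y, z axes, in that order (R = Rz(yaw) Ry(pitch) Rx(roll)).
In Python, from workcell import bot, imaging, ticket gives the robot as it stands.
- The arm moves only by the tool move_arm, never from a script. Its arguments are lists of equal length, an entry for each row: "rotation": the turn, a rotation vector about the tool's x, y, z in rad, a list of three; "xyz": the shift along the tool's x, y, z in m, a list of three; "jaw": the opening, from -1 (shut) to 1 (fully open). In form: {"rotation": [[wx, wy, wz], ...], "xyz": [[x, y, z], ...], "jaw": [jaw, ...]}. A call has 1 to 12 rows; each row is the pose to reach, as a shift and turn from the pose commanded when the call began, along the tool's axes at that moment; what a row does not reach only later rows make up. A row lasts 1/8 s, in which the tool goes at most 62.5 mm and 10.7 degrees, less where a joint would pass 70% of its speed; a pose out of reach is approached as far as the arm can. A call with a gripper value outside its range is refused whole. The fingers move at their own pace and stop on an object; "grip_force" is the grip in N (left out, the last holds). Time passes only in rows, so rows that repeat a pose let the fingers close. It gives the time, the measured TCP pose, the force and the opening at its end, in the units of the state.
- bot.read_state(): the state, without advancing time (a new reading comes with each control period).
- imaging.get_image(name): name is "scene" or "side" or "wrist"; returns the picture (480x640x3 uint8, red, green, blue); there is no depth.
- imaging.camera_params(name): a dict with "camera_matrix" (3x3 intrinsics, pixels), "k1" (the pictures are not rectified: a ray, as slopes to the right and down, at radius r is drawn at 1 + k1 r^2 times it, then the intrinsics apply), "rvec" (rotation vector, rad) and "tvec" (3), from world to camera coordinates, as OpenCV has them. Camera axes: x right, y down, z forward; pixel columns grow to the right and rows downward; lengths in mm; the calibration is good to about 2 mm. A picture is of the moment at which its call begins: read the wrist's pose just before it. camera_params takes no time and is no camera call; for the wrist camera it gives the pose at the moment of the call.
- ticket.job_done(): hands the job in, once; it reports no verdict.
The state is a dict: "time": time; "joint_positions": joint angles; "qvel": joint speeds; "joint_efforts": joint torques, N m; "eef_pos": TCP position; "tool_rot": TCP orientation; "force": force on the tool from outside, world axes, zero at the start; "wrist_torque": the same for the moment, N m; "opening": finger opening in mm.
Only numpy, scipy, OpenCV 4.12 (cv2) and the standard library are available. Lean on these libraries where they do the work, as an engineer would, in place of code of your own. Each camera call takes 0.05 s, during which the arm holds its last target. There are 200 camera calls.

### The job

Weigh the closed tub that stands on the counter balance: slide the 200 g and the 100 g slotted weights onto the stem of the weight plate, one on top of the other, each lying flat and pushed fully home, and then slide the brass poise along the tare bar until the beam floats level and comes to rest by itself. The balance hangs on knife edges, so feel your way: never bear on the weight plate or its stem with more than 10 N (about 1 kg), and only nudge the poise or hold it lightly, never press or squeeze it or its bar with more than 20 N in all. Leave the tub and everything else on the counter where they are.

Things in the scene. Friction and masses are not known exactly. Their poses are not given: they have to be found in the camera images.
- scale: counter balance, fixed to the counter: grey base 130 x 370 mm; origin at the centre of its underside, x away from the robot, y along the beam towards the load pan, z up. The beam's pivot is 85 mm up; the load pan's centre is 130 mm to +y, the weight plate's 130 mm to -y. A needle on the beam's middle, 170 mm high, stands before a white index plate with one mark
- beam_tilt (a joint): tilt of the beam, rad: 0 level, negative when the load side (+y of the scale) is down, positive when the weight side is down; stops at -0.1 and +0.1, starts at -0.1. Between the stops it floats: 16 g too little or too much takes it to a stop, 10 mm of poise travel tilts it by about 0.06; it settles in about 2 s
- weight_plate: round flat steel plate, diameter 120 mm, no rim, that stays horizontal and rises and sinks with the beam: its top is 125 mm above the counter when level, 138 mm with the weight side fully up, 112 mm fully down. Only the missing counterweight holds it up: a light push sinks it. Origin: centre of its top face, on the stem's axis
- stem (a point): foot of the upright stem at the centre of the weight plate, on the plate's top face. The stem is 9 mm in diameter, 34 mm high, and ends in a 16 mm wide, 12 mm high knob, so that slotted weights go on only from the side, under the knob, from any direction
- load_pan: round steel pan, diameter 156 mm, that carries the tub at the other end; origin at the centre of its top face
- tub: closed white tub, diameter 101 mm, 55 mm high, standing on the load pan; its weight is unknown, 325 to 390 g. Origin under its centre
- beam: the beam with its tare bar; origin on the pivot, 85 mm above the scale's origin, axes along the scale's when level. The tare bar, graduated steel, 6 x 196 x 14 mm along y, runs 105 mm in front (-x) of the pivot and level with it; it tilts with the beam
- poise_slide (a joint): position of the brass sliding poise on the tare bar, m: 0 at the end by the load pan, 0.12 at the end by the weight plate (it slides towards -y of the scale). It counts 0.92 g per mm as extra counterweight. It rubs with about 1 N and stays where it is left
- poise_tab (a point): centre of the poise's upright brass finger tab: 12 mm thick along the bar, 20 mm across it, 26 mm high (13 mm above and below this point), 28 mm above the bar's middle line. Below it is the poise's body, 26 mm along the bar, 23 mm across
- w200: steel slotted disc weight, 200 g: diameter 54 mm, 13.6 mm thick, lying flat on the marble slab (15 mm thick). Origin: centre of the disc, on its underside. A slot 11.5 mm wide, open at the weight's +x side, ends flat 4.5 mm beyond the centre (at x = -4.5): on the 9 mm stem it is fully home when its centre is on the stem's axis. Take it across the rim, along its y
- w100: steel slotted disc weight, 100 g: diameter 42 mm, 12 mm thick, lying flat on the marble slab (15 mm thick). Origin: centre of the disc, on its underside. A slot 11.5 mm wide, open at the weight's +x side, ends flat 4.5 mm beyond the centre (at x = -4.5): on the 9 mm stem it is fully home when its centre is on the stem's axis. Take it across the rim, along its y
- w400: the biggest slotted weight, 400 g, diameter 66 mm, 17 mm thick (origin under its centre); not needed, leave it
- w50: the smallest slotted weight, 50 g, diameter 34 mm, 10 mm thick (origin under its centre); not needed, leave it
- spice_jar: closed amber jar, diameter 64 mm, 95 mm high, behind the balance (origin under its centre); leave it
- bowl: steel bowl, diameter 130 mm, 50 mm high (origin under its centre); leave it
- scoop: steel hand scoop, 100 x 67 mm, 40 mm high, with an 85 mm wooden handle towards its -x (origin under the scoop middle); leave it
- spatula: spatula lying on the counter (origin under its middle); leave it
Things that resemble listed ones, but are neither listed nor needed, are in the scene too. Leave any orange look-alike of the w100 alone. What is shaped like the tub but black is not meant.

How it is judged:
By the outcome, as a careful person would: the job done as asked, in the order asked, and still so for the second after the job is handed in, with the robot touching nothing.
It also fails if it takes over 72 s, if anything falls off the work surface, if the arm or the gripper's body presses on something with over 40 N, if the wrist force passes 120 N, or if a joint passes its speed limit or range.

## Working session

There is one attempt and no reset: what is moved stays moved. The work goes in short steps, Python scripts to look and compute and a tool call to move; the robot and the scene stay as the last step left them, time stands still between calls to the robot, and variables do not carry over. Pictures are saved under pics/ and viewed, about 8 in all and at most 12, crops included, and the job is handed in when it is done.

Besides the shell and the picture viewer there is one more tool, called after "Emit:" as name(argument=value, ...) on one line, values as JSON. move_arm: Moves the arm, as the interface text tells. Its arguments: {"type":"object","properties":{"rotation":{"type":"array"},"xyz":{"type":"array"},"jaw":{"type":"array"},"grip_force":{"type":"number"}},"required":["rotation","xyz","jaw"]}

```bash
mkdir -p pics; ls
cat > h.py <<'E'
import numpy as np, cv2
from workcell import bot, imaging, ticket
from scipy.spatial.transform import Rotation as R
def P(n):
    p=imaging.camera_params(n); K=np.array(p["camera_matrix"],float); Rm=cv2.Rodrigues(np.array(p["rvec"],float))[0]; t=np.array(p["tvec"],float).ravel()
    return K,float(p["k1"]),Rm,t
def ray(c,uv):
    K,k1,Rm,t=c; d=np.linalg.inv(K)@[uv[0],uv[1],1]; rd=np.hypot(d[0],d[1]); r=rd
    for _ in range(30): r=rd/(1+k1*r*r)
    s=r/rd if rd>0 else 1
    v=Rm.T@[d[0]*s,d[1]*s,1]; return -Rm.T@t, v/np.linalg.norm(v)
def onz(c,uv,z):
    o,v=ray(c,uv); return o+v*(z-o[2])/v[2]
def proj(c,X):
    K,k1,Rm,t=c; q=Rm@np.array(X,float)+t; a=q[:2]/q[2]; a=a*(1+k1*(a@a)); return (K@[a[0],a[1],1])[:2]
def snap(n,f):
    im=imaging.get_image(n); cv2.imwrite('pics/'+f,im[:,:,::-1]); return im
E
python3 - <<'E'
from h import *
s=bot.read_state(); print(s['time'],s['eef_pos'],s['tool_rot'],s['opening'],s['force'])
for n in('scene','side','wrist'):
    c=P(n); snap(n,n+'0.png'); print(n,c[0].tolist(),c[1],ray(c,(320,240)))
E
```

```text
pics
0.0 [ 242.52210159 -575.34976914  230.18293725] [-1.79887261e+02 -1.46984997e-02  2.28485496e+01] 85.43074646576146 [ 0.204872   -0.06918753 -0.55844269]
scene [[447.69623984607983, 0.0, 321.92542926519747], [0.0, 447.69623984607983, 230.06681814965094], [0.0, 0.0, 1.0]] -0.10882103680996369 (array([1127.89124938, -440.42816447,  912.70617784]), array([-0.55385202,  0.34354756, -0.75843458]))
side [[539.8881760257798, 0.0, 329.53713915839523], [0.0, 539.8881760257798, 242.96580284189696], [0.0, 0.0, 1.0]] 0.017164278212144952 (array([419.97538463, 843.94195579, 962.96306256]), array([ 0.09387425, -0.71953237, -0.68808488]))
wrist [[357.4667290689162, 0.0, 313.4996676272241], [0.0, 357.4667290689162, 244.55079371572413], [0.0, 0.0, 1.0]] -0.038721160176884484 (array([ 310.83022449, -547.14671775,  372.11568116]), array([-0.24827972, -0.12299879, -0.96084779]))
```

View pics/scene0.png

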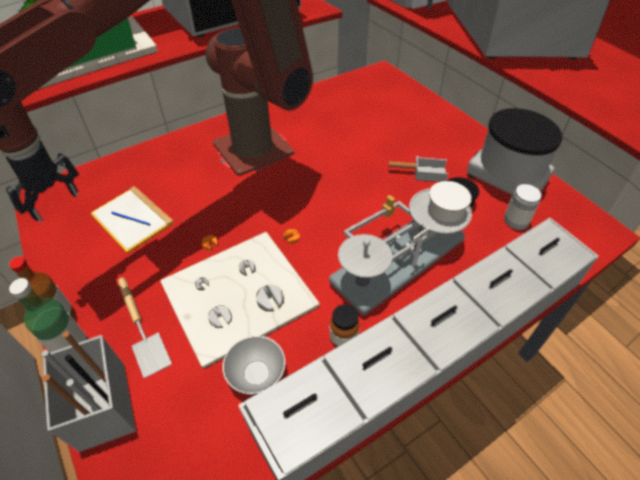

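View pics/side0.png

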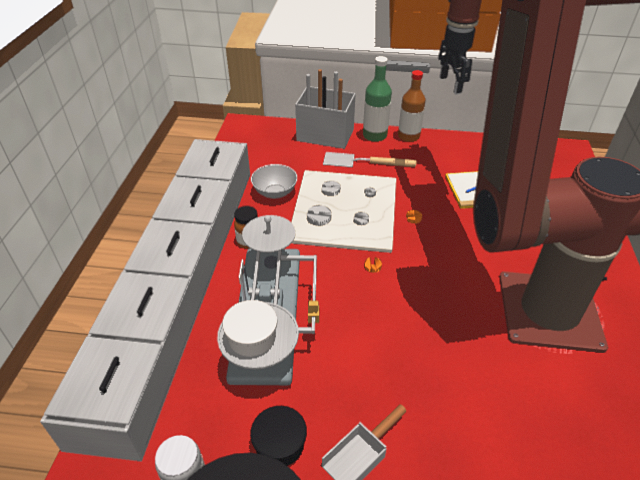

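The scene view shows the slab with four steel discs at about (203,283), (247,268), (220,316) and (270,297). Two orange look-alikes lie on the counter at (209,242) and (291,236). The balance has its weight plate at (365,255), the poise at (390,205) and the tub at (450,200). I'll measure the discs and take one enlarged crop.

Run:
```python
from h import *
a=cv2.imread('pics/scene0.png'); b=cv2.imread('pics/side0.png')
cs,cd=P('scene'),P('side')
c1=cv2.resize(a[225:345,150:350],(800,480),interpolation=cv2.INTER_CUBIC)
for n,c,pts in(('scene',cs,[(203,283),(247,268),(220,316),(270,297)]),('side',cd,[(370,191),(361,217),(331,187),(319,214)])):
    for p in pts: print(n,p,onz(c,p,27).round(0))
print('plate scene',onz(cs,(365,255),138).round(),'side',onz(cd,(269,235),138).round())
print('tub top',onz(cs,(451,193),99+55).round(),onz(cd,(250,322),99+55).round())
print('base corners side',[onz(cd,p,20).round() for p in((229,383),(292,383),(298,251))])
print('poise side',onz(cd,(313,308),110).round(), 'scene', onz(cs,(390,203),110).round())
cv2.imwrite('pics/slab.png',c1)
```

```text
scene (203, 283) [ 444. -352.   27.]
scene (247, 268) [ 460. -241.   27.]
scene (220, 316) [ 551. -355.   27.]
scene (270, 297) [ 567. -233.   27.]
side (370, 191) [ 436. -350.   27.]
side (361, 217) [ 452. -237.   27.]
side (331, 187) [ 546. -353.   27.]
side (319, 214) [ 563. -234.   27.]
plate scene [653. -29. 138.] side [648. -20. 138.]
tub top [620. 259. 154.] [631. 237. 154.]
base corners side [array([673., 290.,  20.]), array([549., 274.,  20.]), array([598., -95.,  20.])]
poise side [524. 152. 110.] scene [533. 140. 110.]
```

View pics/slab.png

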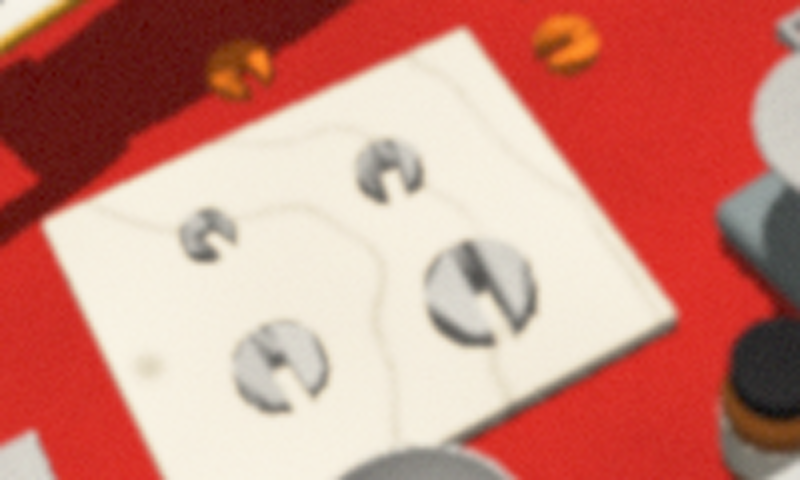

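Disc widths in the crop are 57, 67, 95 and 112 px, which match 34, 42, 54 and 66 mm. So on the slab:
- **w100:** scene (247,268), steel, about (456,-239).
- **w200:** scene (220,316), about (549,-354).
- **w400 and w50:** scene (270,297) and (203,283).
- **Orange look-alikes:** on the counter, off the slab.

Next I'll move above the slab for a close wrist view.

Emit:
move_arm(rotation=[[0,0,0.1],[0,0,0.2],[0,0,0.3],[0,0,0.399],[0,0,0.399],[0,0,0.399],[0,0,0.399],[0,0,0.399],[0,0,0.399]], xyz=[[0.05,-0.023,0.004],[0.1,-0.046,0.009],[0.15,-0.068,0.013],[0.2,-0.091,0.018],[0.25,-0.114,0.022],[0.3,-0.137,0.026],[0.346,-0.158,0.03],[0.346,-0.158,0.03],[0.346,-0.158,0.03]], jaw=[1,1,1,1,1,1,1,1,1])

```text
time: 1.27
eef_pos: [499.9, -296.0, 201.0]
tool_rot: [180.0, 0.0, 0.0]
force: [-0.0, -0.0, 0.1]
opening: 85.5
```

```bash
cat >> h.py <<'E'
def discs(im,c,zt):
    hsv=cv2.cvtColor(im,cv2.COLOR_RGB2HSV); out=[]
    return hsv
def go(X,yaw):
    s=bot.read_state(); M=R.from_euler('xyz',s['tool_rot'],degrees=True); T=R.from_euler('xyz',[180,0,yaw],degrees=True)
    print('t',round(s['time'],2),'tcp',s['eef_pos'].round(1),s['tool_rot'].round(1),'F',s['force'].round(1),'open',round(s['opening'],1))
    print('shift m',(M.inv().apply(np.array(X)-s['eef_pos'])/1000).round(4),'rot',(M.inv()*T).as_rotvec().round(4))
E
python3 - <<'E'
from h import *
s=bot.read_state(); c=P('wrist'); im=snap('wrist','w1.png'); np.savez('w1.npz',K=c[0],k=c[1],R=c[2],t=c[3]); print(s['time'],s['eef_pos'],s['tool_rot'],s['force'])
E
```

```text
1.275 [ 499.92430432 -296.01054007  201.02701964] [1.79996138e+02 4.37833712e-02 3.21626956e-02] [-0.0418806  -0.02424704  0.054548  ]
```

View pics/w1.png

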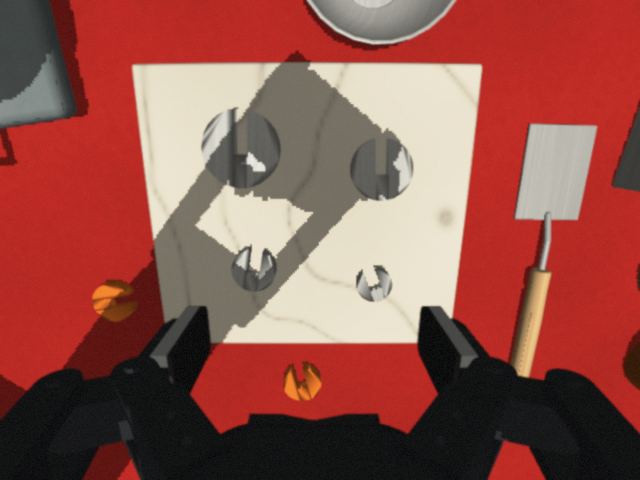

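The wrist view shows w200 at about (381,166) and w100 at (254,269), both with slots opening roughly to +x (up). The steel is neutral grey on warm marble, so I'll segment by chroma.

Run:
```python
from h import *
z=np.load('w1.npz'); c=(z['K'],float(z['k']),z['R'],z['t'])
im=cv2.imread('pics/w1.png').astype(float); bl=cv2.GaussianBlur(im,(3,3),0)
ch=(bl[:,:,2]-bl[:,:,0])/(bl.sum(2)/3+1)
print('chroma marble lit/shadow/steel',ch[240,420].round(3),ch[130,330].round(3),ch[190,365].round(3),ch[265,240].round(3))
m=(ch<0.06).astype(np.uint8)
for n,(u,v),r,zt in(('w200',(381,166),27,28.6),('w100',(254,269),21,27)):
    w=45 if r==27 else 33
    sub=np.zeros_like(m); sub[v-w:v+w,u-w:u+w]=m[v-w:v+w,u-w:u+w]
    cs,_=cv2.findContours(sub,0,1); k=max(cs,key=cv2.contourArea); 
    hull=cv2.convexHull(k)[:,0]; uv=hull.astype(float)
    X=np.array([onz(c,p,zt)[:2] for p in uv]); (cx,cy),rr=cv2.minEnclosingCircle(X.astype(np.float32))
    Xu=np.array([onz(c,p,zt-13)[:2] for p in uv])
    # slot: inside-disc pixels that are not steel
    mm=np.zeros_like(m); cv2.fillPoly(mm,[hull.astype(np.int32)],1); gap=(mm==1)&(sub==0)
    g=np.argwhere(gap)[:,::-1]; G=np.array([onz(c,p,zt)[:2] for p in g])
    print(n,'px bbox',cv2.boundingRect(k),'circle',round(cx,1),round(cy,1),round(rr,1),'gap n',len(g),'mean',G.mean(0).round(1) if len(g) else None)
    cv2.imwrite(f'pics/m_{n}.png',sub*255)
o=[cv2.resize(im[v-45:v+45,u-45:u+45].astype(np.uint8),(400,400),interpolation=cv2.INTER_CUBIC) for u,v in((381,166),(254,269))]
q=[cv2.resize(cv2.merge([m[v-45:v+45,u-45:u+45]*255]*3),(400,200)) for u,v in((381,166),(254,269))]
cv2.imwrite('pics/w1c.png',np.vstack([np.hstack(o),np.hstack(q)]))
```

```text
chroma marble lit/shadow/steel 0.122 0.163 0.063 0.062
w200 px bbox (352, 140, 59, 59) circle 547.7 -354.9 25.8 gap n 1041 mean [ 548.9 -355.8]
w100 px bbox (233, 265, 32, 25) circle 447.8 -235.1 17.4 gap n 196 mean [ 446.8 -233.9]
```

View pics/w1c.png

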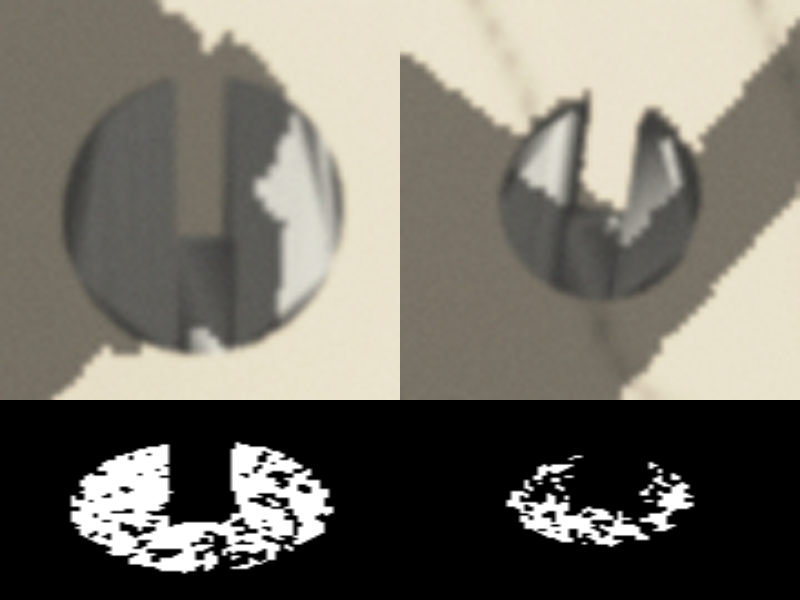

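Run:
```python
from h import *
z=np.load('w1.npz'); c=(z['K'],float(z['k']),z['R'],z['t']); f=4.4444
def px(o,p): return (o[0]+(p[0]+.5)/f-.5,o[1]+(p[1]+.5)/f-.5)
for n,o,zt,e,s in(('w200',(336,121),28.6,[(64,213),(344,210),(204,352)],[(201.5,85),(205,238)]),('w100',(209,224),27,[(100,195),(301,200),(203,300)],[(214,105),(203,211)])):
    E=[onz(c,px(o,p),zt)[:2].round(1) for p in e]; S=[onz(c,px(o,p),zt)[:2] for p in s]; d=S[0]-S[1]
    print(n,E,'slot end',S[1].round(1),'dir deg',np.degrees(np.arctan2(d[1],d[0])).round(1),'centre from slot end',(S[1]+4.5*d/np.linalg.norm(d)).round(1))
go([548,-355,60],0)
```

```text
w200 [array([ 547.7, -327.8]), array([ 548.4, -382.4]), array([ 520.4, -356.5])] slot end [ 542.9 -355.5] dir deg 4.3 centre from slot end [ 547.4 -355.2]
w100 [array([ 455.9, -218.5]), array([ 454.8, -261.2]), array([ 431.7, -239.3])] slot end [ 452.3 -240.3] dir deg -8.3 centre from slot end [ 456.8 -240.9]
t 1.32 tcp [ 499.6 -296.6  201.2] [180.   0.  -0.] F [ 0.5 -0.3 -0.2] open 85.4
shift m [0.0485 0.0584 0.1411] rot [ 0.0002  0.0006 -0.0006]
```

Emit:
move_arm(rotation=[[0,0,-0.04],[0,0,-0.075],[0,0,-0.075],[0,0,-0.075],[0,0,-0.075],[0,0,-0.075],[0,0,-0.075],[0,0,-0.075]], xyz=[[0.02,0.025,0.04],[0.04,0.05,0.08],[0.048,0.059,0.12],[0.048,0.059,0.14],[0.048,0.059,0.16],[0.048,0.059,0.175],[0.048,0.059,0.184],[0.048,0.059,0.184]], jaw=[1,1,1,1,1,1,1,1])

```text
time: 2.33
eef_pos: [548.0, -354.7, 17.2]
tool_rot: [-180.0, 0.0, 4.3]
force: [0.2, -0.0, -0.3]
opening: 85.0
```

Run:
```python
from h import *
go([548,-355,60],4.3); im=snap('wrist','w2.png'); cv2.imwrite('pics/w2c.png',im[180:480,120:520,::-1])
```

```text
t 2.33 tcp [ 548.  -354.7   17.2] [-180.     0.     4.3] F [ 0.2 -0.  -0.3] open 85.0
shift m [-0.0001  0.0003 -0.0428] rot [-0.0003  0.0003  0.    ]
```

View pics/w2c.png

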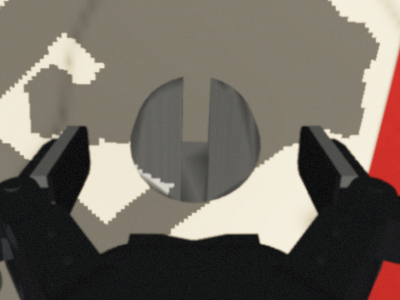

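Slot is in line with the tool and the disc sits midway between the fingers (crop x 195 for both). Now I'll grip and lift.

Emit:
move_arm(rotation=[[0,0,0],[0,0,0],[0,0,0],[0,0,0],[0,0,0],[0,0,0],[0,0,0],[0,0,0],[0,0,0],[0,0,0],[0,0,0],[0,0,0]], xyz=[[0,0,0],[0,0,0],[0,0,0],[0,0,0],[0,0,0],[0,0,0],[0,0,0],[0,0,-0.02],[0,0,-0.06],[0,0,-0.11],[0,0,-0.16],[0,0,-0.16]], jaw=[0.3,0,-0.5,-0.5,-0.5,-0.5,-0.5,-0.5,-0.5,-0.5,-0.5,-0.5], grip_force=35)

```text
time: 3.88
eef_pos: [551.0, -357.3, 184.8]
tool_rot: [179.5, -0.5, 4.3]
force: [-0.5, -1.0, -2.2]
opening: 52.0
```

Run:
```python
from h import *
cs,cd=P('scene'),P('side')
a=cv2.imread('pics/scene0.png'); b=cv2.imread('pics/side0.png')
cv2.imwrite('pics/sc.png',np.hstack([cv2.resize(a[185:315,320:480],(420,341),interpolation=cv2.INTER_CUBIC),cv2.resize(b[210:345,215:330],(291,341),interpolation=cv2.INTER_CUBIC)]))
go([548,-355,60],4.3)
```

```text
t 3.88 tcp [ 551.  -357.3  184.8] [179.5  -0.5   4.3] F [-0.5 -1.  -2.2] open 52.0
shift m [-0.0039 -0.0036  0.1248] rot [ 0.0081 -0.0083 -0.0002]
```

View pics/sc.png

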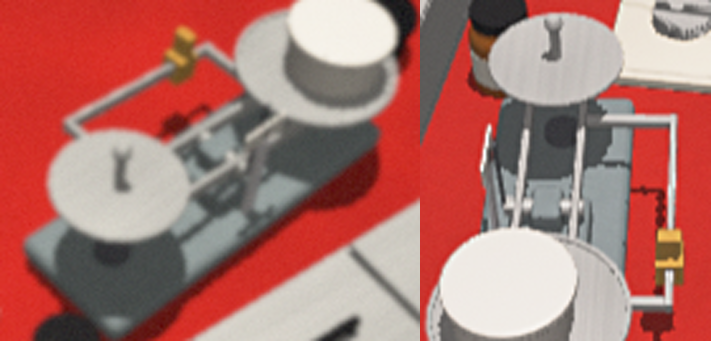

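Run:
```python
from h import *
cs,cd=P('scene'),P('side')
print('knob',onz(cs,(366.1,243.3),178).round(1),onz(cd,(267.2,218.5),178).round(1))
print('foot',onz(cs,(367.2,256.6),138).round(1),onz(cd,(268,232.1),138).round(1))
print('plate',onz(cs,(365,255.9),138).round(1),onz(cd,(268.6,233.1),138).round(1))
def tri(u,v):
    a,d=ray(cs,u); b,e=ray(cd,v); t=np.linalg.lstsq(np.c_[d,-e],b-a,rcond=None)[0]; p,q=a+d*t[0],b+e*t[1]; return ((p+q)/2).round(1),np.linalg.norm(p-q).round(1)
print('tri knob',tri((366.1,243.3),(267.2,218.5)),'foot',tri((367.2,256.6),(268,232.1)))
# poise tab top: scene crop (182,35), side crop (668,233)
ps=(320+182/2.625,185+45/2.625); pd=(215+(668-420)/2.53,210+243/2.53); print('poise',tri(ps,pd))
e1=(215+(676-420)/2.53,210+118/2.53); e2=(215+(670-420)/2.53,210+303/2.53)
f1=(320+68/2.625,185+124/2.625); f2=(320+208/2.625,185+46/2.625); print('bar ends',tri(f1,e1),tri(f2,e2))
go([580,-35,200],4.3)
```

```text
knob [653.  -29.3 178. ] [651.2 -29.4 178. ]
foot [659.6 -27.7 138. ] [651.8 -28.6 138. ]
plate [655.3 -30.7 138. ] [649.8 -25.6 138. ]
tri knob (array([651.9, -29.3, 177.5]), np.float64(1.6)) foot (array([655. , -27.9, 136.2]), np.float64(6.9))
poise (array([525.8, 143.9, 105.2]), np.float64(1.3))
bar ends (array([541.8,  -4.9,  96.2]), np.float64(5.7)) (array([520. , 184.1,  78.6]), np.float64(4.1))
t 3.88 tcp [ 551.  -357.3  184.8] [179.5  -0.5   4.3] F [-0.5 -1.  -2.2] open 52.0
shift m [ 0.0532 -0.3191 -0.0173] rot [ 0.0081 -0.0083 -0.0002]
```

Emit:
move_arm(rotation=[[0,0,0],[0,0,0],[0,0,0],[0,0,0],[0,0,0],[0,0,0],[0,0,0],[0,0,0],[0,0,0],[0,0,0],[0,0,0],[0,0,0]], xyz=[[0.004,-0.025,-0.01],[0.01,-0.07,-0.023],[0.02,-0.12,-0.023],[0.028,-0.17,-0.023],[0.037,-0.22,-0.023],[0.045,-0.27,-0.023],[0.05,-0.3,-0.023],[0.053,-0.317,-0.023],[0.053,-0.317,-0.01],[0.053,-0.317,0.015],[0.053,-0.317,0.024],[0.053,-0.317,0.024]], jaw=[-0.5,-0.5,-0.5,-0.5,-0.5,-0.5,-0.5,-0.5,-0.5,-0.5,-0.5,-0.5])

```text
time: 5.38
eef_pos: [576.4, -35.7, 151.9]
tool_rot: [-180.0, 0.2, 4.2]
force: [-0.2, 0.2, -1.9]
opening: 51.9
```

Run:
```python
from h import *
c=P('wrist'); im=snap('wrist','w3.png'); np.savez('w3.npz',K=c[0],k=c[1],R=c[2],t=c[3]); go([577,-34.6,143],4.3)
print('pred knob',proj(c,(652,-29,184)).round(),'foot',proj(c,(652,-29,138)).round())
```

```text
t 5.42 tcp [577.2 -35.7 153. ] [-180.     0.     4.2] F [ 1.   0.3 -1.6] open 52.1
shift m [-0.0001 -0.0011  0.01  ] rot [-0.0001  0.0008 -0.0013]
pred knob [309. 131.] foot [310. 132.]
```

View pics/w3.png

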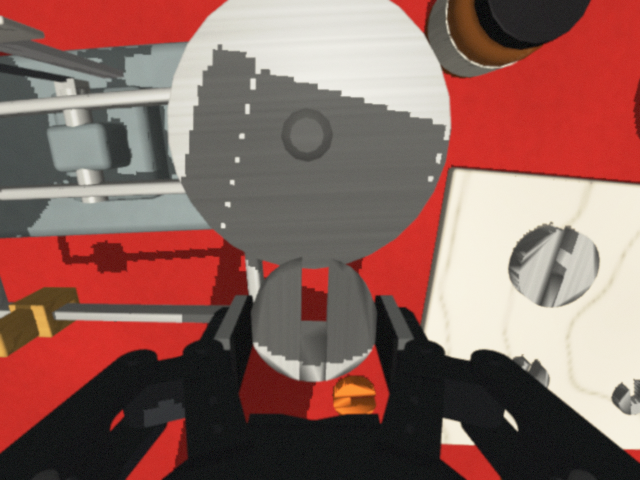

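The knob is at (306.5,134.5), 3 px from the prediction. The held weight is at (314,319) with its slot facing it, and the poise is at the left (38,318).

Run:
```python
from h import *
z=np.load('w3.npz'); c=(z['K'],float(z['k']),z['R'],z['t'])
k=onz(c,(306.5,134.5),184); zt=164.6
pl=[onz(c,p,138).round(1) for p in((168,125),(450,125))]
w=[onz(c,p,zt)[:2].round(1) for p in((252,319),(376,319),(314,381),(314.5,258),(313.5,322))]
print('knob',k.round(1),'plate L/R',pl,'weight edges L R bottom, slot top, slot end',w)
kk=k[:2]; wc=np.array([ (w[0]+w[1])/2]).ravel(); M=R.from_euler('xyz',[180,0,4.25],degrees=True).as_matrix()
print('knob rel TCP in tool axes',(M.T@(np.r_[kk,0]-np.r_[577.2,-35.7,0])).round(1),'weight c rel',(M.T@np.r_[wc-[577.2,-35.7],0]).round(1))
```

```text
knob [650.8 -28.3 184. ] plate L/R [array([650.9,  30.4, 138. ]), array([659.4, -86.8, 138. ])] weight edges L R bottom, slot top, slot end [array([578.3, -10.8]), array([581.9, -60.7]), array([550.3, -38. ]), array([606.1, -34.1]), array([578.7, -35.7])]
knob rel TCP in tool axes [74.  -1.9 -0. ] weight c rel [2.9 0.3 0. ]
```

Run:
```python
from h import *
a=cv2.imread('pics/w2.png').astype(int); b=cv2.imread('pics/w3.png').astype(int)
o=[]
for im,(u0,u1,v0,v1) in((a,(230,400,230,400)),(b,(230,400,230,400))): o.append(cv2.resize(im[v0:v1,u0:u1].astype(np.uint8),(400,400),interpolation=cv2.INTER_CUBIC))
cv2.imwrite('pics/cmp.png',np.hstack(o)); 
c=P('wrist'); print(ray(c,(314,319)), bot.read_state()['eef_pos'])
```

```text
(array([651.05246619, -30.31591923, 294.78159839]), array([-0.47747627, -0.03699925, -0.87786529])) [577.15498083 -35.713271   153.02306982]
```

View pics/cmp.png

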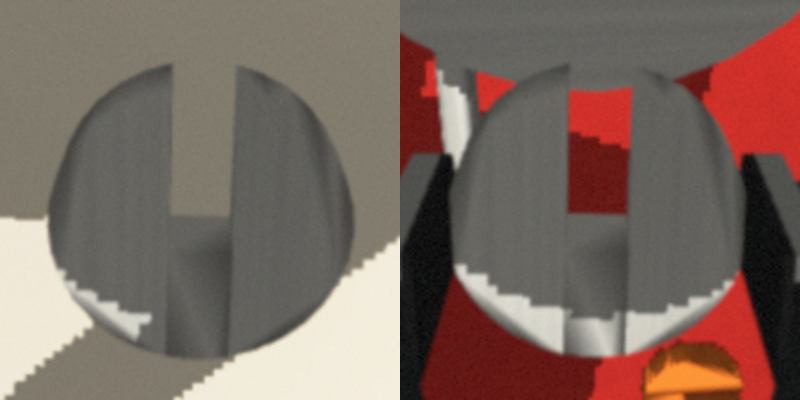

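The weight hangs in the hand exactly as it lay: slot and rear rim are at the same pixels, and the pads only hide the side rims. Now lower and advance part way, then re-check lateral alignment numerically.

Emit:
move_arm(rotation=[[0,0,0],[0,0,0],[0,0,0],[0,0,0]], xyz=[[0.008,-0.0018,0.006],[0.02,-0.0018,0.009],[0.03,-0.0018,0.009],[0.03,-0.0018,0.009]], jaw=[-0.5,-0.5,-0.5,-0.5])

```text
time: 5.92
eef_pos: [608.2, -30.8, 144.4]
tool_rot: [180.0, -0.0, 4.3]
force: [0.1, -1.2, -2.1]
opening: 51.9
```

Run:
```python
from h import *
c=P('wrist'); im=snap('wrist','w4.png'); np.savez('w4.npz',K=c[0],k=c[1],R=c[2],t=c[3]); go([577,-34.6,143],4.3)
g=cv2.cvtColor(im,cv2.COLOR_RGB2GRAY); p=proj(c,(651.3,-28.6,184)); print('pred',p.round())
x,y=int(p[0]),int(p[1]); sub=cv2.resize(g[y-40:y+40,x-40:x+40],(320,320),interpolation=cv2.INTER_CUBIC)
h=cv2.HoughCircles(cv2.equalizeHist(sub),cv2.HOUGH_GRADIENT,1,60,param1=120,param2=20,minRadius=70,maxRadius=130)
print('circ',None if h is None else [(x-40+q[0]/4,y-40+q[1]/4,q[2]/4) for q in h[0][:3]])
for v in(262,275,290,305): print(v,g[v,285:345].tolist())
for v in range(y-6,y+7,6): print(v,g[v,x-36:x+37].tolist())
```

```text
t 5.97 tcp [607.6 -30.8 144.3] [180.    0.    4.3] F [-0.2 -0.1 -1.5] open 51.9
shift m [-0.0307  0.0015  0.0013] rot [0.     0.0001 0.    ]
pred [317. 244.]
circ [(np.float32(316.625), np.float32(237.375), np.float32(32.35)), (np.float32(328.125), np.float32(253.875), np.float32(27.675)), (np.float32(304.875), np.float32(254.875), np.float32(27.95))]
262 [89, 86, 83, 81, 84, 82, 83, 83, 82, 83, 84, 84, 87, 87, 85, 89, 91, 92, 84, 77, 74, 75, 72, 72, 75, 75, 74, 76, 75, 77, 80, 78, 76, 78, 74, 73, 74, 75, 73, 75, 74, 80, 81, 86, 93, 96, 97, 96, 99, 94, 90, 88, 83, 78, 74, 72, 79, 89, 97, 101]
275 [105, 104, 104, 106, 103, 105, 107, 105, 104, 101, 102, 103, 102, 105, 104, 100, 95, 93, 99, 101, 98, 100, 99, 98, 100, 100, 98, 99, 98, 96, 98, 96, 97, 96, 98, 99, 100, 100, 99, 98, 101, 99, 99, 97, 96, 98, 98, 95, 99, 100, 98, 96, 97, 97, 96, 99, 98, 98, 98, 100]
290 [107, 105, 102, 102, 100, 105, 105, 105, 103, 104, 105, 103, 102, 106, 105, 103, 95, 101, 103, 102, 101, 101, 101, 103, 102, 102, 105, 103, 102, 102, 101, 101, 104, 100, 104, 101, 103, 102, 101, 103, 103, 100, 97, 95, 98, 101,
[... 648 characters left out ...]
3, 100, 102, 101, 101]
244 [100, 98, 99, 99, 99, 102, 98, 98, 98, 98, 90, 81, 80, 83, 84, 85, 87, 88, 90, 93, 99, 103, 103, 103, 104, 102, 102, 104, 104, 102, 102, 103, 104, 104, 104, 103, 104, 104, 103, 103, 102, 105, 104, 103, 104, 102, 102, 103, 104, 103, 103, 100, 93, 89, 87, 86, 82, 81, 79, 83, 90, 99, 101, 102, 101, 102, 103, 101, 101, 103, 102, 100, 100]
250 [96, 99, 97, 98, 96, 97, 97, 99, 99, 99, 97, 97, 88, 81, 77, 76, 77, 78, 83, 87, 96, 102, 106, 104, 103, 106, 104, 105, 104, 106, 104, 105, 105, 106, 104, 104, 106, 103, 105, 104, 106, 103, 105, 104, 105, 104, 103, 104, 105, 103, 102, 88, 83, 80, 80, 81, 78, 77, 84, 93, 103, 102, 100, 99, 100, 100, 100, 98, 99, 100, 100, 101, 100]
```

Run:
```python
from h import *
z=np.load('w4.npz'); c=(z['K'],float(z['k']),z['R'],z['t']); M=R.from_euler('xyz',[180,0,4.3],degrees=True).as_matrix(); T=np.array([607.6,-30.8,0])
f=lambda p,h:(M.T@(np.r_[onz(c,p,h)[:2],0]-T))[:2].round(2)
print('knob',f((316,240),184),'slot',[f(p,155.7) for p in((315.2,275),(314.5,290),(314,305))])
```

```text
knob [45.08  0.89] slot [array([22.69,  0.83]), array([16.3 ,  0.56]), array([9.74, 0.36])]
```

Emit:
move_arm(rotation=[[0,0,0],[0,0,0],[0,0,0],[0,0,0],[0,0,0],[0,0,0]], xyz=[[0.007,0,0],[0.015,0.0002,0],[0.024,0.0004,0],[0.032,0.0005,0],[0.036,0.0006,0.0005],[0.036,0.0006,0.001]], jaw=[-0.5,-0.5,-0.5,-0.5,-0.5,-0.5])

```text
time: 6.72
eef_pos: [643.2, -28.8, 143.1]
tool_rot: [-180.0, 0.0, 4.3]
force: [0.7, -0.1, -1.9]
opening: 51.5
```

Emit:
move_arm(rotation=[[0,0,0],[0,0,0],[0,0,0]], xyz=[[0.0015,0,0],[0.003,0,0],[0.003,0,0]], jaw=[-0.5,-0.5,-0.5])

```text
time: 7.1
eef_pos: [646.1, -28.6, 143.4]
tool_rot: [180.0, -0.0, 4.3]
force: [-0.5, -0.8, -2.1]
opening: 51.9
```

Emit:
move_arm(rotation=[[0,0,0],[0,0,0],[0,0,0]], xyz=[[0.0008,0,0],[0.0015,0,0],[0.0015,0,0]], jaw=[-0.5,-0.5,-0.5])

```text
time: 7.48
eef_pos: [647.6, -28.5, 143.3]
tool_rot: [-180.0, 0.0, 4.3]
force: [-0.7, -0.3, -1.6]
opening: 52.0
```

Emit:
move_arm(rotation=[[0,0,0],[0,0,0],[0,0,0]], xyz=[[0.0006,0,0],[0.0012,0,0],[0.0012,0,0]], jaw=[-0.5,-0.5,-0.5])

```text
time: 7.85
eef_pos: [648.8, -28.4, 143.3]
tool_rot: [180.0, 0.0, 4.3]
force: [-0.6, 0.3, -1.3]
opening: 51.6
```

Emit:
move_arm(rotation=[[0,0,0],[0,0,0],[0,0,0]], xyz=[[0.0006,0,0],[0.001,0,0],[0.001,0,0]], jaw=[-0.5,-0.5,-0.5])

```text
time: 8.22
eef_pos: [649.8, -28.3, 143.3]
tool_rot: [-180.0, -0.0, 4.3]
force: [0.4, -0.0, -2.5]
opening: 51.7
```

Emit:
move_arm(rotation=[[0,0,0],[0,0,0],[0,0,0]], xyz=[[0.0005,0,0],[0.001,0,0],[0.001,0,0]], jaw=[-0.5,-0.5,-0.5])

```text
time: 8.6
eef_pos: [650.8, -28.3, 143.3]
tool_rot: [180.0, -0.0, 4.3]
force: [-0.6, 0.5, -2.0]
opening: 51.4
```

Run:
```python
from h import *
c=P('wrist'); im=snap('wrist','w5.png'); np.savez('w5.npz',K=c[0],k=c[1],R=c[2],t=c[3]); go([651.5,-28.5,143],4.3)
p=proj(c,(651.3,-28.6,184)); print(p); cv2.imwrite('pics/w5c.png',cv2.resize(im[230:420,200:430,::-1],(690,570),interpolation=cv2.INTER_CUBIC))
```

```text
t 8.65 tcp [650.7 -28.2 143.3] [-180.     0.     4.3] F [-0.3 -0.6 -1.8] open 52.0
shift m [0.0007 0.0003 0.0003] rot [-0.      0.     -0.0002]
[314.4805438  368.63179798]
```

View pics/w5c.png

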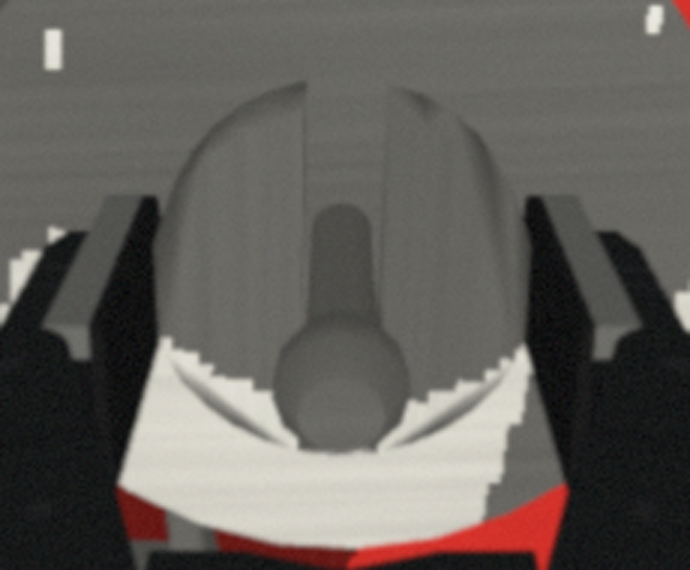

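The stem is inside the slot, with lateral margin on both sides (stem crop x 311–372, slot 305–385). I'll keep pushing home by feel.

Emit:
move_arm(rotation=[[0,0,0],[0,0,0],[0,0,0]], xyz=[[0.0005,0,0],[0.001,0,0],[0.001,0,0]], jaw=[-0.5,-0.5,-0.5])

```text
time: 9.02
eef_pos: [651.8, -28.1, 143.3]
tool_rot: [180.0, 0.0, 4.3]
force: [-0.1, 0.5, -1.1]
opening: 52.0
```

Emit:
move_arm(rotation=[[0,0,0],[0,0,0],[0,0,0]], xyz=[[0.0004,0,0],[0.0008,0,0],[0.0008,0,0]], jaw=[-0.5,-0.5,-0.5])

```text
time: 9.4
eef_pos: [652.6, -28.1, 143.3]
tool_rot: [-180.0, -0.0, 4.3]
force: [-0.8, -0.1, -1.9]
opening: 51.7
```

Emit:
move_arm(rotation=[[0,0,0],[0,0,0],[0,0,0]], xyz=[[0.0004,0,0],[0.0008,0,0],[0.0008,0,0]], jaw=[-0.5,-0.5,-0.5])

```text
time: 9.78
eef_pos: [652.8, -28.1, 143.2]
tool_rot: [-180.0, 0.1, 4.3]
force: [-3.5, -0.1, -0.1]
opening: 51.6
```

Emit:
move_arm(rotation=[[0,0,0],[0,0,0],[0,0,0]], xyz=[[0.0004,0,0],[0.0008,0,0],[0.0008,0,0]], jaw=[-0.5,-0.5,-0.5])

```text
time: 10.15
eef_pos: [653.0, -28.1, 143.1]
tool_rot: [-180.0, 0.2, 4.3]
force: [-7.1, -0.8, 0.4]
opening: 51.5
```

Contact is felt at TCP x of about 652.7. I'll ease off the push, lower to the plate and release slightly.

Emit:
move_arm(rotation=[[0,0,0],[0,0,0],[0,0,0],[0,0,0]], xyz=[[-0.001,0,0],[-0.001,0,0.001],[-0.001,0,0.002],[-0.001,0,0.002]], jaw=[-0.5,-0.5,-0.5,-0.5])

```text
time: 10.65
eef_pos: [652.9, -28.1, 141.3]
tool_rot: [-180.0, 0.0, 4.3]
force: [-5.9, -0.0, 1.8]
opening: 51.9
```

Emit:
move_arm(rotation=[[0,0,0],[0,0,0],[0,0,0]], xyz=[[0,0,0.0005],[0,0,0.001],[0,0,0.001]], jaw=[-0.5,-0.5,-0.5])

```text
time: 11.02
eef_pos: [652.9, -28.0, 140.3]
tool_rot: [-180.0, 0.0, 4.3]
force: [-5.4, -0.3, 2.0]
opening: 51.6
```

Emit:
move_arm(rotation=[[0,0,0],[0,0,0],[0,0,0],[0,0,0],[0,0,0]], xyz=[[-0.0005,0,0],[-0.0005,0,0],[-0.0005,0,0],[-0.0005,0,0],[-0.0005,0,0]], jaw=[-0.5,0,0.45,0.45,0.45])

```text
time: 11.65
eef_pos: [653.1, -28.1, 140.5]
tool_rot: [180.0, -0.1, 4.3]
force: [0.2, -0.5, -0.2]
opening: 62.3
```

Run:
```python
from h import *
c=P('wrist'); im=snap('wrist','w6.png'); go([651.5,-28.5,143],4.3)
a=imaging.get_image('side'); b=imaging.get_image('scene')
cv2.imwrite('pics/w6c.png',np.hstack([cv2.resize(im[230:420,200:430,::-1],(400,330),interpolation=cv2.INTER_CUBIC),cv2.resize(a[180:280,210:331,::-1],(400,330),interpolation=cv2.INTER_CUBIC)]))
```

```text
t 11.7 tcp [653.  -28.1 140.4] [180.   -0.    4.3] F [-0.6  0.  -1.3] open 61.9
shift m [-0.0015  0.0003 -0.0026] rot [ 0.0001 -0.0007 -0.0002]
```

View pics/w6c.png

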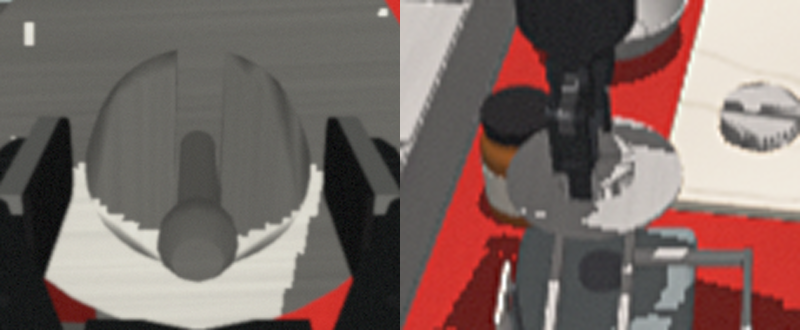

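The wrist crop shows w200 lying flat around the stem with the stem in the slot. The side view shows the plate level under the gripper. Next I'll rise and go to w100.

Emit:
move_arm(rotation=[[0,0,0],[0,0,0],[0,0,0.04],[0,0,0.08],[0,0,0.12],[0,0,0.16],[0,0,0.2],[0,0,0.22],[0,0,0.22],[0,0,0.22],[0,0,0.22],[0,0,0.22]], xyz=[[0,0,-0.03],[0,0,-0.065],[-0.035,0.032,-0.065],[-0.075,0.07,-0.065],[-0.115,0.107,-0.05],[-0.155,0.144,-0.02],[-0.19,0.176,0.01],[-0.212,0.1966,0.04],[-0.212,0.1966,0.06],[-0.212,0.1966,0.06],[-0.212,0.1966,0.06],[-0.212,0.1966,0.06]], jaw=[0.45,0.45,1,1,1,1,1,1,1,1,1,1])

```text
time: 13.3
eef_pos: [457.0, -240.2, 81.6]
tool_rot: [179.9, -0.1, -8.3]
force: [-0.4, -0.7, 0.0]
opening: 85.6
```

Run:
```python
from h import *
from scipy.optimize import least_squares
go([456.5,-240,17.2],-8.3); s=bot.read_state(); c=P('wrist'); im=snap('wrist','w7.png')
p=proj(c,(456.5,-240,27)); print('pred',p.round())
# rectify slab-top plane z=27 around w100 in tool axes, 8 px/mm
M=R.from_euler('xyz',s['tool_rot'],degrees=True).as_matrix(); S=5; N=60
def top(im,c,z,T,M):
    mx=np.zeros((2*N*S//2,2*N*S//2),np.float32); my=mx.copy(); n=mx.shape[0]
    for i in range(n):
        for j in range(n):
            X=T+M@np.array([(n/2-i)/S,(j-n/2)/S,0]); X[2]=z; mx[i,j],my[i,j]=proj(c,X)
    return cv2.remap(im,mx,my,cv2.INTER_LINEAR)
t=top(im,c,27,np.r_[s['eef_pos'][:2],0],M); cv2.imwrite('pics/t7.png',t[:,:,::-1])
g=cv2.GaussianBlur(cv2.cvtColor(t,cv2.COLOR_RGB2GRAY),(3,3),0)
b=t.astype(int); ch=(b[:,:,0]-b[:,:,2]); 
m=(cv2.GaussianBlur((ch*1000//(b.sum(2)//3+1)).astype(np.float32),(5,5),0)<85).astype(np.uint8)
cs,_=cv2.findContours(m,0,1)
for k in sorted(cs,key=cv2.contourArea)[-3:]:
    (x,y),r=cv2.minEnclosingCircle(k); print('blob tool xy mm',((150-y)/S),((x-150)/S),'r',r/S,'bbox',cv2.boundingRect(k))
for i in range(90,215,10): print(i,''.join('#' if v else '.' for v in m[i,60:240:3]))
```

```text
t 13.3 tcp [ 457.  -240.2   81.6] [ 1.799e+02 -1.000e-01 -8.300e+00] F [-0.4 -0.7  0. ] open 85.6
shift m [-0.0007 -0.0002  0.0644] rot [ 0.0011 -0.0021  0.0005]
pred [313. 270.]
blob tool xy mm -3.1248504638671877 -0.875628662109375 r 21.915223693847658 bbox (46, 61, 202, 215)
90 .....###############....................##############......
100 ...#################....................################....
110 .##################.....................##################..
120 ###################.....................###################.
130 ####################...................#####################
140 ###################.....................####################
150 ###################.....................####################
160 ###################....................#####################
170 #############.#####....................#####################
180 ############################################################
190 ############################################################
200 ############################################################
210 ############################################################
```

w100 is aligned with the tool: slot centred within 0.5 mm and its axis parallel to tool x. Descend, grip and lift.

Emit:
move_arm(rotation=[[0,0,0],[0,0,0],[0,0,0],[0,0,0],[0,0,0],[0,0,0],[0,0,0],[0,0,0],[0,0,0],[0,0,0],[0,0,0],[0,0,0]], xyz=[[-0.001,-0.0004,0.03],[-0.001,-0.0004,0.052],[-0.001,-0.0004,0.0635],[-0.001,-0.0004,0.0635],[-0.001,-0.0004,0.0635],[-0.001,-0.0004,0.0635],[-0.001,-0.0004,0.0635],[-0.001,-0.0004,0.0635],[-0.001,-0.0004,0.0635],[-0.001,-0.0004,0.0635],[-0.001,-0.0004,0.0635],[-0.001,-0.0004,0.0635]], jaw=[1,1,1,0.5,0,-0.7,-0.7,-0.7,-0.7,-0.7,-0.7,-0.7], grip_force=35)

```text
time: 14.85
eef_pos: [455.9, -240.0, 18.2]
tool_rot: [179.9, -0.1, -8.3]
force: [-1.2, 1.1, 5.8]
opening: 39.8
```

Emit:
move_arm(rotation=[[0,0,0],[0,0,0],[0,0,0],[0,0,-0.03],[0,0,-0.07],[0,0,-0.11],[0,0,-0.15],[0,0,-0.19],[0,0,-0.22],[0,0,-0.22],[0,0,-0.22],[0,0,-0.22]], xyz=[[0,0,-0.01],[0,0,-0.04],[0,0,-0.09],[0.01,-0.024,-0.14],[0.026,-0.064,-0.16],[0.042,-0.104,-0.16],[0.06,-0.146,-0.16],[0.076,-0.185,-0.16],[0.087,-0.211,-0.16],[0.0912,-0.2218,-0.15],[0.0912,-0.2218,-0.14],[0.0912,-0.2218,-0.14]], jaw=[-0.7,-0.7,-0.7,-0.7,-0.7,-0.7,-0.7,-0.7,-0.7,-0.7,-0.7,-0.7])

```text
time: 16.35
eef_pos: [575.7, -33.9, 154.9]
tool_rot: [-180.0, 0.2, 4.2]
force: [-0.3, -0.4, -1.1]
opening: 39.8
```

Emit:
move_arm(rotation=[[0,0,0],[0,0,0],[0,0,0],[0,0,0]], xyz=[[0.007,0,0],[0.018,0,0],[0.025,0,0],[0.025,0,0]], jaw=[-0.7,-0.7,-0.7,-0.7])

```text
time: 16.85
eef_pos: [603.0, -31.4, 156.9]
tool_rot: [180.0, -0.0, 4.3]
force: [-0.4, -0.9, -0.9]
opening: 40.0
```

Run:
```python
from h import *
go([603.2,-31.8,158.2],4.3); s=bot.read_state(); c=P('wrist'); im=snap('wrist','w8.png'); np.savez('w8.npz',K=c[0],k=c[1],R=c[2],t=c[3])
p=proj(c,(651.8,-28.4,184)); print('knob pred',p.round(1)); x,y=p.round().astype(int)
g=cv2.GaussianBlur(cv2.cvtColor(im,cv2.COLOR_RGB2GRAY),(3,3),0)
cv2.imwrite('pics/w8g.png',g)
def edges(row,a,b,n=6):
    d=np.abs(np.gradient(row[a:b].astype(float))); pk=[i for i in range(1,len(d)-1) if d[i]>=d[i-1] and d[i]>d[i+1] and d[i]>2.5]; return [(a+i,round(d[i],1)) for i in pk]
for v in range(y-8,y+9,4): print('knob row',v,edges(g[v],x-40,x+40))
T=s['eef_pos']; M=R.from_euler('xyz',s['tool_rot'],degrees=True).as_matrix(); zt=T[2]-3.2+12
for X in(-3,2,8,14,19):
    q=proj(c,np.r_[(T+M@[X,0,0])[:2],zt]); print('slot tool x',X,'px',q.round(1),edges(g[int(round(q[1]))],int(q[0])-30,int(q[0])+30))
```

```text
t 16.85 tcp [603.  -31.4 156.9] [180.   -0.    4.3] F [-0.4 -0.9 -0.9] open 40.0
shift m [ 0.0002  0.0004 -0.0013] rot [ 0.0001 -0.0004 -0.0003]
knob pred [315.1 216.6]
knob row 209 [(np.int64(293), np.float64(7.5)), (np.int64(303), np.float64(3.0)), (np.int64(326), np.float64(3.0)), (np.int64(336), np.float64(6.5))]
knob row 213 [(np.int64(292), np.float64(6.5)), (np.int64(301), np.float64(4.5)), (np.int64(328), np.float64(5.0)), (np.int64(337), np.float64(6.0))]
knob row 217 [(np.int64(291), np.float64(8.0)), (np.int64(300), np.float64(5.0)), (np.int64(329), np.float64(5.0)), (np.int64(338), np.float64(6.5))]
knob row 221 [(np.int64(292), np.float64(9.5)), (np.int64(300), np.float64(6.0)), (np.int64(329), np.float64(7.0)), (np.int64(336), np.float64(7.5))]
knob row 225 [(np.int64(293), np.float64(9.0)), (np.int64(301), np.float64(6.5)), (np.int64(328), np.float64(7.5)), (np.int64(336), np.float64(7.5))]
slot tool x -3 px [313.3 328.7] [(293, np.float64(5.0)), (297, np.float64(4.0)), (301, np.float64(3.5)), (325, np.float64(6.0))]
slot tool x 2 px [313.3 318.1] [(296, np.float64(4.5)), (301, np.float64(6.5)), (327, np.float64(7.5))]
slot tool x 8 px [313.2 305. ] [(295, np.float64(5.5)), (301, np.float64(11.0)), (327, np.float64(10.0))]
slot tool x 14 px [313.2 291.5] [(285, np.float64(5.5)), (296, np.float64(5.0)), (302, np.float64(10.0)), (328, np.float64(10.5))]
slot tool x 19 px [313.2 280.1] [(287, np.float64(4.0)), (298, np.float64(3.5)), (302, np.float64(9.5)), (328, np.float64(10.0)), (340, np.float64(5.5))]
```

Slot centre and knob agree laterally within about 0.3 mm, and w100's underside is about 2 mm above w200. Slide in.

Emit:
move_arm(rotation=[[0,0,0],[0,0,0],[0,0,0],[0,0,0],[0,0,0],[0,0,0],[0,0,0]], xyz=[[0.006,0,-0.001],[0.015,0,-0.001],[0.025,0,-0.001],[0.035,0.0001,-0.001],[0.042,0.0001,-0.001],[0.044,0.0001,-0.001],[0.044,0.0001,-0.001]], jaw=[-0.7,-0.7,-0.7,-0.7,-0.7,-0.7,-0.7])

```text
time: 17.77
eef_pos: [646.1, -28.1, 157.6]
tool_rot: [-180.0, 0.0, 4.3]
force: [-1.0, 0.3, -0.7]
opening: 39.6
```

Emit:
move_arm(rotation=[[0,0,0],[0,0,0],[0,0,0]], xyz=[[0.001,0,0],[0.002,0,0],[0.002,0,0]], jaw=[-0.7,-0.7,-0.7])

```text
time: 18.15
eef_pos: [648.1, -27.9, 157.9]
tool_rot: [-180.0, -0.0, 4.3]
force: [0.3, 0.1, -1.3]
opening: 40.1
```

Emit:
move_arm(rotation=[[0,0,0],[0,0,0],[0,0,0]], xyz=[[0.0005,0,0],[0.001,0,0],[0.001,0,0]], jaw=[-0.7,-0.7,-0.7])

```text
time: 18.52
eef_pos: [649.2, -27.9, 157.8]
tool_rot: [180.0, -0.0, 4.3]
force: [0.2, -0.1, -0.9]
opening: 40.2
```

Emit:
move_arm(rotation=[[0,0,0],[0,0,0],[0,0,0]], xyz=[[0.0005,0,0],[0.001,0,0],[0.001,0,0]], jaw=[-0.7,-0.7,-0.7])

```text
time: 18.9
eef_pos: [650.2, -27.8, 157.8]
tool_rot: [-180.0, 0.0, 4.3]
force: [0.5, -0.5, -1.7]
opening: 39.8
```

Emit:
move_arm(rotation=[[0,0,0],[0,0,0],[0,0,0]], xyz=[[0.0005,0,0],[0.0008,0,0],[0.0008,0,0]], jaw=[-0.7,-0.7,-0.7])

```text
time: 19.27
eef_pos: [651.0, -27.8, 157.8]
tool_rot: [-180.0, -0.0, 4.3]
force: [0.5, -0.4, -0.7]
opening: 39.5
```

Emit:
move_arm(rotation=[[0,0,0],[0,0,0],[0,0,0]], xyz=[[0.0005,0,0],[0.0008,0,0],[0.0008,0,0]], jaw=[-0.7,-0.7,-0.7])

```text
time: 19.65
eef_pos: [651.7, -27.7, 157.8]
tool_rot: [-180.0, -0.0, 4.3]
force: [0.4, 0.0, -1.6]
opening: 40.0
```

Emit:
move_arm(rotation=[[0,0,0],[0,0,0],[0,0,0]], xyz=[[0.0005,0,0],[0.0008,0,0],[0.0008,0,0]], jaw=[-0.7,-0.7,-0.7])

```text
time: 20.02
eef_pos: [652.5, -27.6, 157.8]
tool_rot: [180.0, 0.0, 4.3]
force: [0.8, 0.1, -1.9]
opening: 39.8
```

Emit:
move_arm(rotation=[[0,0,0],[0,0,0],[0,0,0]], xyz=[[0.0004,0,0],[0.0007,0,0],[0.0007,0,0]], jaw=[-0.7,-0.7,-0.7])

```text
time: 20.4
eef_pos: [653.2, -27.6, 157.8]
tool_rot: [180.0, -0.0, 4.3]
force: [-0.2, 0.5, -0.6]
opening: 39.8
```

Emit:
move_arm(rotation=[[0,0,0],[0,0,0],[0,0,0]], xyz=[[0.0004,0,0],[0.0007,0,0],[0.0007,0,0]], jaw=[-0.7,-0.7,-0.7])

```text
time: 20.78
eef_pos: [654.0, -27.5, 157.8]
tool_rot: [-180.0, -0.0, 4.3]
force: [-0.6, -0.0, -0.5]
opening: 39.6
```

Emit:
move_arm(rotation=[[0,0,0],[0,0,0],[0,0,0]], xyz=[[0.0004,0,0],[0.0007,0,0],[0.0007,0,0]], jaw=[-0.7,-0.7,-0.7])

```text
time: 21.15
eef_pos: [654.5, -27.5, 157.8]
tool_rot: [-180.0, 0.0, 4.3]
force: [-1.6, -0.2, -0.3]
opening: 40.2
```

Emit:
move_arm(rotation=[[0,0,0],[0,0,0],[0,0,0]], xyz=[[0.0004,0,0],[0.0007,0,0],[0.0007,0,0]], jaw=[-0.7,-0.7,-0.7])

```text
time: 21.52
eef_pos: [654.7, -27.4, 157.6]
tool_rot: [-180.0, 0.1, 4.3]
force: [-5.8, -0.6, 0.4]
opening: 39.7
```

Home contact is at x of about 654.4. Lower onto w200.

Emit:
move_arm(rotation=[[0,0,0],[0,0,0],[0,0,0],[0,0,0]], xyz=[[-0.0006,0,0.0005],[-0.0006,0,0.001],[-0.0006,0,0.0018],[-0.0006,0,0.0018]], jaw=[-0.7,-0.7,-0.7,-0.7])

```text
time: 22.02
eef_pos: [654.7, -27.5, 155.9]
tool_rot: [180.0, 0.0, 4.3]
force: [-3.7, -0.5, 0.3]
opening: 40.1
```

Emit:
move_arm(rotation=[[0,0,0],[0,0,0],[0,0,0]], xyz=[[0,0,0.0004],[0,0,0.0008],[0,0,0.0008]], jaw=[-0.7,-0.7,-0.7])

```text
time: 22.4
eef_pos: [654.6, -27.5, 155.1]
tool_rot: [-180.0, 0.0, 4.3]
force: [-4.0, -0.9, 0.4]
opening: 39.9
```

Emit:
move_arm(rotation=[[0,0,0],[0,0,0],[0,0,0],[0,0,0],[0,0,0],[0,0,0],[0,0,0],[0,0,0]], xyz=[[0,0,0.0004],[0,0,0.0004],[0,0,0.0004],[0,0,0.0004],[0,0,-0.02],[0,0,-0.05],[0,0,-0.085],[0,0,-0.085]], jaw=[-0.3,0.2,0.2,0.2,0.2,0.4,0.4,0.4])

```text
time: 23.4
eef_pos: [657.4, -27.8, 246.4]
tool_rot: [179.9, -0.5, 4.3]
force: [-0.5, -1.4, 0.3]
opening: 59.8
```

Run:
```python
from h import *
s=bot.read_state(); print(s['time'],s['eef_pos'],s['force']); 
w=snap('wrist','w9.png'); c=P('wrist'); np.savez('w9.npz',K=c[0],k=c[1],R=c[2],t=c[3]); a=snap('side','s9.png'); b=snap('scene','c9.png')
f=lambda im,w,h:cv2.resize(im[:,:,::-1],(w,h),interpolation=cv2.INTER_CUBIC)
L=f(w[190:440,180:450],400,370); Rr=f(a[190:340,210:340],400,462); S=f(b[150:310,310:510],400,320)
o=np.zeros((600,800,3),np.uint8); o[:370,:400]=L; o[:462,400:]=Rr; o[370:600,:400]=f(b[185:300,300:500],400,230)
cv2.imwrite('pics/v12.png',o)
for P0 in((525.8,143.9),): print([proj(c,(*P0,z)).round() for z in(96,122)])
```

```text
23.4 [657.35697991 -27.81032779 246.41001254] [-0.49260205 -1.42349484  0.29663795]
[array([121., 351.]), array([106., 368.])]
```

View pics/v12.png

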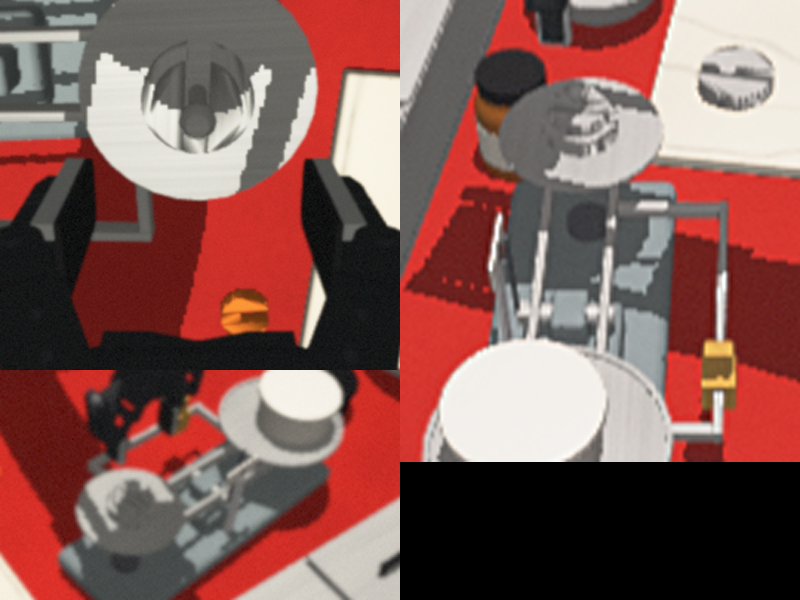

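Both discs lie flat and concentric on the stem, with the beam still load-side down. The side view shows the poise brass at about (315,313). Next I'll locate the poise numerically and set up a tilt gauge from the tub's white top in both fixed cameras.

```bash
cat >> h.py <<'E'
def blob(im,lo,hi,box):
    hsv=cv2.cvtColor(im,cv2.COLOR_RGB2HSV); m=cv2.inRange(hsv,lo,hi); k=np.zeros_like(m); a,b,c,d=box; k[b:d,a:c]=m[b:d,a:c]
    n,l,st,ce=cv2.connectedComponentsWithStats(k); 
    if n<2: return None
    i=1+np.argmax(st[1:,4]); return ce[i],st[i]
def tri(u,v):
    a,d=ray(P('scene'),u); b,e=ray(P('side'),v); t=np.linalg.lstsq(np.c_[d,-e],b-a,rcond=None)[0]; p,q=a+d*t[0],b+e*t[1]; return ((p+q)/2).round(1),np.linalg.norm(p-q).round(1)
BR=((15,110,60),(35,255,255)); WH=((0,0,195),(179,45,255))
E
python3 - <<'E'
from h import *
ld=lambda f:cv2.imread('pics/'+f)[:,:,::-1].copy()
for a,b in(('scene0.png','side0.png'),('c9.png','s9.png')):
    A,B=ld(a),ld(b)
    pa,pb=blob(A,*BR,(340,170,430,260)),blob(B,*BR,(290,230,340,360)); print('brass',pa,pb)
    if pa and pb: print(tri(pa[0],pb[0]))
    ta,tb=blob(A,*WH,(410,165,500,240)),blob(B,*WH,(210,280,300,360)); print('tub',ta,tb)
cs,cd=P('scene'),P('side')
for n,c in(('scene',cs),('side',cd)): print(n,'tub px for load side z -13,0,+13',[proj(c,(622,233,167+13+d)).round(2) for d in(-13,0,13)],'knob',[proj(c,(652,-28.5,171+d)).round(2) for d in(13,0,-13)])
E
```

```text
brass (array([389.109375 , 205.6484375]), array([384, 196,  11,  20, 128], dtype=int32)) (array([313.06735751, 310.44559585]), array([308, 301,  11,  22, 193], dtype=int32))
(array([525.8, 144.8,  92. ]), np.float64(1.5))
tub (array([441.14747191, 202.26685393]), array([ 410,  181,   61,   51, 1424], dtype=int32)) (array([258.62221472, 326.80148548]), array([ 218,  280,   82,   80, 2962], dtype=int32))
brass (array([391.0754717 , 207.16981132]), array([389, 198,   6,  17,  53], dtype=int32)) (array([313.07106599, 310.27918782]), array([308, 300,  11,  23, 197], dtype=int32))
(array([528.7, 145.6,  90.8]), np.float64(8.1))
tub (array([440.78191856, 202.28778468]), array([ 410,  181,   61,   50, 1449], dtype=int32)) (array([259.01696, 326.64224]), array([ 218,  280,   82,   80, 3125], dtype=int32))
scene tub px for load side z -13,0,+13 [array([444.88, 193.39]), array([445.92, 189.47]), array([446.98, 185.49])] knob [array([366.33, 241.03]), array([365.92, 244.93]), array([365.51, 248.76])]
side tub px for load side z -13,0,+13 [array([254.52, 316.54]), array([253.95, 312.11]), array([253.36, 307.6 ])] knob [array([266.56, 216.68]), array([266.95, 221.13]), array([267.33, 225.52])]
```

Emit:
move_arm(rotation=[[0,0,0],[0,0,-0.02],[0,0,-0.047],[0,0,-0.047],[0,0,-0.047],[0,0,-0.047],[0,0,-0.047],[0,0,-0.047],[0,0,-0.047],[0,0,-0.047]], xyz=[[-0.015,-0.024,0],[-0.04,-0.063,0],[-0.07,-0.11,0],[-0.1,-0.157,0.01],[-0.1152,-0.1817,0.03],[-0.1152,-0.1817,0.055],[-0.1152,-0.1817,0.08],[-0.1152,-0.1817,0.09],[-0.1152,-0.1817,0.09],[-0.1152,-0.1817,0.09]], jaw=[0.2,0,-0.2,-0.2,-0.2,-0.2,-0.2,-0.2,-0.2,-0.2])

```text
time: 24.8
eef_pos: [526.9, 145.0, 151.1]
tool_rot: [-180.0, -0.1, 7.0]
force: [-0.0, -0.0, 0.3]
opening: 34.3
```

Run:
```python
from h import *
go([526,145,110],7); s=bot.read_state(); c=P('wrist'); im=snap('wrist','w10.png'); T=s['eef_pos']
M=R.from_euler('xyz',s['tool_rot'],degrees=True).as_matrix()
p=proj(c,(526,145,121)); print('pred tab top',p.round())
hsv=cv2.cvtColor(im,cv2.COLOR_RGB2HSV); m=cv2.inRange(hsv,*BR); x,y=p.round().astype(int)
n,l,st,ce=cv2.connectedComponentsWithStats(m); print([(st[i].tolist(),ce[i].round().tolist()) for i in range(1,n) if st[i][4]>60])
for v in range(y-36,y+40,4): print(v,''.join('#' if q else '.' for q in m[v,x-60:x+60:2]), im[v,x].tolist())
B=snap('side','s10.png'); A=snap('scene','c10.png')
for th in(225,235,242):
    print(th,blob(B,(0,0,th),(179,40,255),(210,280,300,360)),blob(A,(0,0,th),(179,40,255),(410,165,500,240)))
```

```text
t 24.8 tcp [526.9 145.  151.1] [-1.8e+02 -1.0e-01  7.0e+00] F [-0.  -0.   0.3] open 34.3
shift m [-0.001  -0.0001  0.0411] rot [-0.     -0.0013 -0.0006]
pred tab top [313. 287.]
[([294, 240, 44, 64, 2337], [315.0, 268.0])]
251 .....................######################................. [86, 64, 31]
255 .....................######################................. [100, 75, 38]
259 .....................#####################.................. [82, 63, 29]
263 .....................#####################.................. [85, 67, 37]
267 .....................#####################.................. [85, 63, 30]
271 .....................#####################.................. [108, 81, 41]
275 .....................#####################.................. [109, 81, 38]
279 .....................#####################.................. [110, 83, 40]
283 .....................#####################.................. [109, 82, 39]
287 ........................##################.................. [111, 84, 43]
291 ........................###########......................... [110, 81, 38]
295 ........
[... 448 characters left out ...]
9, 21, 13]
319 ............................................................ [102, 24, 22]
323 ............................................................ [101, 25, 19]
225 (array([249.20713073, 321.60101868]), array([ 223,  300,   54,   43, 1767], dtype=int32)) (array([450.06682868, 195.2126367 ]), array([431, 182,  39,  27, 823], dtype=int32))
235 (array([249.21079839, 321.59563469]), array([ 223,  300,   54,   43, 1741], dtype=int32)) (array([449.97047497, 195.23620026]), array([431, 182,  39,  27, 779], dtype=int32))
242 (array([263.42574257, 329.37623762]), array([240, 307,  37,  36, 101], dtype=int32)) (array([450.06153846, 195.16783217]), array([432, 183,  37,  25, 715], dtype=int32))
```

The tub-top blob is a clean gauge: side v = 321.60 and scene v = 195.21 at the -0.1 stop, with level about 4.4 px (side) and 3.9 px (scene) less. The tab is centred between the fingers, so I'll descend around it and nudge towards the weight plate.

Emit:
move_arm(rotation=[[0,0,0],[0,0,0],[0,0,0],[0,0,0],[0,0,0],[0,0,0],[0,0,0]], xyz=[[0,0,0.02],[0,0,0.038],[0,0,0.042],[0,0,0.042],[0,0.005,0.042],[0,0.009,0.042],[0,0.009,0.042]], jaw=[-0.2,-0.2,-0.2,-0.2,-0.2,-0.2,-0.2])

```text
time: 25.82
eef_pos: [527.7, 135.8, 108.7]
tool_rot: [180.0, -0.0, 6.9]
force: [0.6, 0.4, 0.7]
opening: 34.1
```

Emit:
move_arm(rotation=[[0,0,0],[0,0,0],[0,0,0],[0,0,0],[0,0,0]], xyz=[[0,0.003,0],[0,0.006,0],[0,0.009,0],[0,0.012,0],[0,0.012,0]], jaw=[-0.2,-0.2,-0.2,-0.2,-0.2])

```text
time: 26.45
eef_pos: [528.8, 123.9, 108.1]
tool_rot: [180.0, 0.0, 7.0]
force: [0.3, 0.4, -0.3]
opening: 34.0
```

```bash
cat > g.py <<'E'
from h import *
s=bot.read_state(); B=snap('side','sg.png'); A=snap('scene','cg.png')
b=blob(B,(0,0,225),(179,40,255),(210,280,300,360)); a=blob(A,(0,0,225),(179,40,255),(410,165,500,240)); pb=blob(B,*BR,(290,200,350,360)); pa=blob(A,*BR,(340,170,430,270))
print('t',round(s['time'],2),s['eef_pos'].round(1),'F',s['force'].round(1),'open',round(s['opening'],1))
print('side v',b[0][1].round(2),b[1][4],'-> tilt',round(-.1+.1*(321.60-b[0][1])/4.45,4),'| scene v',a[0][1].round(2),a[1][4],'-> tilt',round(-.1+.1*(195.21-a[0][1])/3.95,4))
print('brass side',pb and (pb[0].round(1),pb[1]))
E
python3 g.py
```

```text
t 26.45 [528.8 123.9 108.1] F [ 0.3  0.4 -0.3] open 34.0
side v 321.42 1787 -> tilt -0.0958 | scene v 195.19 841 -> tilt -0.0996
brass side (array([313.5, 310.4]), array([308, 301,  12,  17,  95], dtype=int32))
```

```bash
cat > pz.py <<'E'
from h import *
s=bot.read_state(); c=P('wrist'); im=snap('wrist','wp.png'); T=s['eef_pos']; M=R.from_euler('xyz',s['tool_rot'],degrees=True).as_matrix()
m=cv2.inRange(cv2.cvtColor(im,cv2.COLOR_RGB2HSV),*BR); n,l,st,ce=cv2.connectedComponentsWithStats(m)
for i in range(1,n):
    if st[i][4]>60: print(st[i].tolist(),'tool y at z=122:',[round(float((M.T@(onz(c,(u,st[i][1]+st[i][3]-6),122)-T))[1]),1) for u in(st[i][0],st[i][0]+st[i][2])])
x,y=proj(c,T+[0,0,12]).round().astype(int); 
for v in range(y-60,y+40,5): print(v,''.join('#' if q else '.' for q in m[v,x-90:x+90:3]))
E
python3 pz.py
```

```text
[270, 260, 57, 90, 3998] tool y at z=122: [-17.7, 5.7]
[538, 391, 32, 11, 202] tool y at z=122: [99.0, 113.8]
266 ...................################.........................
271 ..................#################.........................
276 .................##################.........................
281 ................###################.........................
286 ................##################..........................
291 ................##################..........................
296 .................#################..........................
301 .................#################..........................
306 .................#################..........................
311 .................#################..........................
316 .................#################..........................
321 .................#################..........................
326 .................###########................................
331 .................###########................................
336 .................##########.................................
341 .................##########.................................
346 ..................#########.................................
351 ............................................................
356 ............................................................
361 ............................................................
```

Emit:
move_arm(rotation=[[0,0,0],[0,0,0],[0,0,0],[0,0,0],[0,0,0],[0,0,0]], xyz=[[0,0.003,0],[0,0.006,0],[0,0.009,0],[0,0.012,0],[0,0.014,0],[0,0.014,0]], jaw=[-0.2,-0.2,-0.2,-0.2,-0.2,-0.2])

```text
time: 27.35
eef_pos: [530.6, 110.0, 108.2]
tool_rot: [180.0, -0.0, 7.0]
force: [-0.4, 0.6, -0.4]
opening: 34.3
```

```bash
python3 g.py
```

```text
t 27.35 [530.6 110.  108.2] F [-0.4  0.6 -0.4] open 34.3
side v 321.42 1786 -> tilt -0.0959 | scene v 195.18 840 -> tilt -0.0993
brass side (array([313.4, 305.5]), array([309, 300,  10,  13,  87], dtype=int32))
```

Emit:
move_arm(rotation=[[0,0,0],[0,0,0],[0,0,0],[0,0,0],[0,0,0],[0,0,0]], xyz=[[0,0.003,0],[0,0.006,0],[0,0.009,0],[0,0.012,0],[0,0.014,0],[0,0.014,0]], jaw=[-0.2,-0.2,-0.2,-0.2,-0.2,-0.2])

```text
time: 28.2
eef_pos: [532.2, 96.1, 108.1]
tool_rot: [180.0, 0.0, 7.0]
force: [0.2, -0.5, 0.1]
opening: 34.3
```

```bash
python3 g.py
```

```text
t 28.2 [532.2  96.1 108.1] F [ 0.2 -0.5  0.1] open 34.3
side v 321.32 1787 -> tilt -0.0937 | scene v 195.16 838 -> tilt -0.0987
brass side (array([313.5, 300. ]), array([309, 296,  11,  11,  78], dtype=int32))
```

Emit:
move_arm(rotation=[[0,0,0],[0,0,0],[0,0,0],[0,0,0],[0,0,0],[0,0,0]], xyz=[[0,0.003,0],[0,0.006,0],[0,0.009,0],[0,0.01,0],[0,0.01,0],[0,0.01,0]], jaw=[-0.2,-0.2,-0.2,-0.2,-0.2,-0.2])

```text
time: 29.05
eef_pos: [533.4, 86.4, 108.1]
tool_rot: [180.0, 0.0, 7.0]
force: [0.5, -0.4, -0.5]
opening: 34.1
```

```bash
python3 g.py
```

```text
t 29.05 [533.4  86.4 108.1] F [ 0.5 -0.4 -0.5] open 34.1
side v 319.23 1790 -> tilt -0.0468 | scene v 193.4 847 -> tilt -0.0543
brass side (array([313.5, 296.5]), array([309, 291,  11,  13,  84], dtype=int32))
```

The beam has floated off the stop. I'll back the finger off and let it settle before reading.

Emit:
move_arm(rotation=[[0,0,0],[0,0,0],[0,0,0],[0,0,0],[0,0,0],[0,0,0],[0,0,0],[0,0,0],[0,0,0],[0,0,0],[0,0,0],[0,0,0]], xyz=[[0,-0.005,0],[0,-0.005,0],[0,-0.005,0],[0,-0.005,0],[0,-0.005,0],[0,-0.005,0],[0,-0.005,0],[0,-0.005,0],[0,-0.005,0],[0,-0.005,0],[0,-0.005,0],[0,-0.005,0]], jaw=[-0.2,-0.2,-0.2,-0.2,-0.2,-0.2,-0.2,-0.2,-0.2,-0.2,-0.2,-0.2])

```text
time: 30.65
eef_pos: [532.8, 91.5, 108.2]
tool_rot: [-180.0, -0.0, 7.0]
force: [-0.9, -0.4, 0.0]
opening: 34.2
```

```bash
python3 g.py; python3 pz.py | head -12
```

```text
t 30.65 [532.8  91.5 108.2] F [-0.9 -0.4  0. ] open 34.2
side v 321.4 1788 -> tilt -0.0956 | scene v 195.18 840 -> tilt -0.0992
brass side (array([313.5, 297.5]), array([309, 293,  11,  10,  67], dtype=int32))
[276, 263, 57, 92, 4224] tool y at z=122: [-15.3, 8.2]
266 .....................################.......................
271 ....................#################.......................
276 ...................##################.......................
281 ...................##################.......................
286 ..................###################.......................
291 ..................###################.......................
296 ..................##################........................
301 ..................##################........................
306 ..................###################.......................
311 ..................###################.......................
316 ..................##################........................
```

Only the push was lifting it, and it fell back to the stop. Further along, always reading with the finger clear.

Emit:
move_arm(rotation=[[0,0,0],[0,0,0],[0,0,0],[0,0,0],[0,0,0],[0,0,0],[0,0,0],[0,0,0],[0,0,0],[0,0,0],[0,0,0],[0,0,0]], xyz=[[0,0.004,0],[0,0.007,0],[0,0.01,0],[0,0.013,0],[0,0.015,0],[0,0.015,0],[0,0.01,0],[0,0.01,0],[0,0.01,0],[0,0.01,0],[0,0.01,0],[0,0.01,0]], jaw=[-0.2,-0.2,-0.2,-0.2,-0.2,-0.2,-0.2,-0.2,-0.2,-0.2,-0.2,-0.2])

```text
time: 32.3
eef_pos: [534.0, 81.6, 108.2]
tool_rot: [180.0, -0.0, 7.0]
force: [-0.9, 0.1, 0.6]
opening: 34.3
```

```bash
python3 g.py
```

```text
t 32.3 [534.   81.6 108.2] F [-0.9  0.1  0.6] open 34.3
side v 320.34 1790 -> tilt -0.0717 | scene v 194.45 844 -> tilt -0.0808
brass side (array([313.6, 294.5]), array([309, 290,  11,  11,  81], dtype=int32))
```

Emit:
move_arm(rotation=[[0,0,0],[0,0,0],[0,0,0],[0,0,0],[0,0,0],[0,0,0],[0,0,0],[0,0,0]], xyz=[[0,0,0],[0,0,0],[0,0,0],[0,0,0],[0,0,0],[0,0,0],[0,0,0],[0,0,0]], jaw=[-0.2,-0.2,-0.2,-0.2,-0.2,-0.2,-0.2,-0.2])

```text
time: 33.4
eef_pos: [534.0, 81.6, 108.2]
tool_rot: [180.0, 0.0, 7.0]
force: [-0.6, -0.1, 0.1]
opening: 34.3
```

```bash
python3 g.py
```

```text
t 33.4 [534.   81.6 108.2] F [-0.6 -0.1  0.1] open 34.3
side v 321.4 1788 -> tilt -0.0956 | scene v 195.2 839 -> tilt -0.0998
brass side (array([313.6, 294.3]), array([309, 290,  11,  10,  78], dtype=int32))
```

Emit:
move_arm(rotation=[[0,0,0],[0,0,0],[0,0,0],[0,0,0],[0,0,0],[0,0,0],[0,0,0],[0,0,0],[0,0,0],[0,0,0],[0,0,0],[0,0,0]], xyz=[[0,0.005,0],[0,0.008,0],[0,0.011,0],[0,0.014,0],[0,0.017,0],[0,0.01,0],[0,0.01,0],[0,0.01,0],[0,0.01,0],[0,0.01,0],[0,0.01,0],[0,0.01,0]], jaw=[-0.2,-0.2,-0.2,-0.2,-0.2,-0.2,-0.2,-0.2,-0.2,-0.2,-0.2,-0.2])

```text
time: 35.0
eef_pos: [535.2, 71.6, 108.2]
tool_rot: [-180.0, 0.0, 7.0]
force: [0.2, -0.1, 0.4]
opening: 34.7
```

Emit:
move_arm(rotation=[[0,0,0],[0,0,0],[0,0,0],[0,0,0],[0,0,0],[0,0,0],[0,0,0]], xyz=[[0,0,0],[0,0,0],[0,0,0],[0,0,0],[0,0,0],[0,0,0],[0,0,0]], jaw=[-0.2,-0.2,-0.2,-0.2,-0.2,-0.2,-0.2])

```text
time: 35.88
eef_pos: [535.2, 71.7, 108.2]
tool_rot: [180.0, 0.0, 7.0]
force: [0.1, -0.2, -0.0]
opening: 34.1
```

```bash
python3 g.py
```

```text
t 35.88 [535.2  71.7 108.2] F [ 0.1 -0.2 -0. ] open 34.1
side v 318.84 1798 -> tilt -0.038 | scene v 192.98 847 -> tilt -0.0436
brass side (array([313.5, 290.7]), array([309, 286,  11,  11,  71], dtype=int32))
```

Settled at about -0.043 in both views, so roughly 7 mm more is needed. The finger is about 7 mm clear of the tab.

Emit:
move_arm(rotation=[[0,0,0],[0,0,0],[0,0,0],[0,0,0],[0,0,0],[0,0,0],[0,0,0],[0,0,0],[0,0,0],[0,0,0],[0,0,0],[0,0,0]], xyz=[[0,0.004,0],[0,0.006,0],[0,0.008,0],[0,0.01,0],[0,0.012,0],[0,0.0135,0],[0,0.0135,0],[0,0.006,0],[0,0.006,0],[0,0.006,0],[0,0.006,0],[0,0.006,0]], jaw=[-0.2,-0.2,-0.2,-0.2,-0.2,-0.2,-0.2,-0.2,-0.2,-0.2,-0.2,-0.2])

```text
time: 37.48
eef_pos: [536.0, 65.6, 108.2]
tool_rot: [180.0, -0.0, 7.0]
force: [0.4, -0.0, -0.6]
opening: 34.6
```

Emit:
move_arm(rotation=[[0,0,0],[0,0,0],[0,0,0],[0,0,0],[0,0,0],[0,0,0],[0,0,0],[0,0,0],[0,0,0],[0,0,0],[0,0,0],[0,0,0]], xyz=[[0,0,0],[0,0,0],[0,0,0],[0,0,0],[0,0,0],[0,0,0],[0,0,0],[0,0,0],[0,0,0],[0,0,0],[0,0,0],[0,0,0]], jaw=[-0.2,-0.2,-0.2,-0.2,-0.2,-0.2,-0.2,-0.2,-0.2,-0.2,-0.2,-0.2])

```text
time: 38.98
eef_pos: [536.0, 65.7, 108.2]
tool_rot: [180.0, -0.0, 7.0]
force: [0.2, -0.3, 0.8]
opening: 34.2
```

```bash
python3 g.py
```

```text
t 38.98 [536.   65.7 108.2] F [ 0.2 -0.3  0.8] open 34.2
side v 317.2 1808 -> tilt -0.0012 | scene v 191.37 854 -> tilt -0.0029
brass side (array([314.1, 288. ]), array([309, 278,  11,  17,  82], dtype=int32))
```

```bash
python3 g.py; python3 g.py | sed -n 2p
```

```text
t 39.08 [536.   65.7 108.2] F [ 0.1 -0.1  0.5] open 33.9
side v 317.19 1808 -> tilt -0.001 | scene v 191.36 853 -> tilt -0.0024
brass side (array([314.1, 288. ]), array([309, 278,  11,  17,  81], dtype=int32))
side v 317.2 1808 -> tilt -0.001 | scene v 191.38 852 -> tilt -0.003
```

At rest, reading -0.001 to -0.005 rad. Now straight up and clear, then re-check at rest without the robot near.

Emit:
move_arm(rotation=[[0,0,0],[0,0,0],[0,0,0],[0,0,0],[0,0,0],[0,0,0],[0,0,0],[0,0,0],[0,0,0],[0,0,0],[0,0,0],[0,0,0]], xyz=[[0,-0.002,0],[0,-0.002,-0.01],[0,-0.002,-0.03],[0,-0.002,-0.06],[0,-0.002,-0.1],[-0.02,-0.002,-0.13],[-0.06,-0.002,-0.13],[-0.1,-0.002,-0.13],[-0.1,-0.002,-0.13],[-0.1,-0.002,-0.13],[-0.1,-0.002,-0.13],[-0.1,-0.002,-0.13]], jaw=[-0.2,-0.2,-0.2,-0.2,-0.2,-0.2,-0.2,-0.2,-0.2,-0.2,-0.2,-0.2])

```text
time: 40.78
eef_pos: [437.0, 55.6, 238.1]
tool_rot: [-180.0, 0.0, 7.0]
force: [0.2, -1.1, -1.0]
opening: 34.2
```

```bash
python3 g.py
python3 - <<'E'
from h import *
a0,b0=cv2.imread('pics/scene0.png')[:,:,::-1].copy(),cv2.imread('pics/side0.png')[:,:,::-1].copy()
a,b=cv2.imread('pics/cg.png')[:,:,::-1].copy(),cv2.imread('pics/sg.png')[:,:,::-1].copy()
for n,i,j in(('0',a0,b0),('now',a,b)): print(n,'tub side',blob(j,(0,0,225),(179,40,255),(210,280,300,360))[0].round(2),'scene',blob(i,(0,0,225),(179,40,255),(410,165,500,240))[0].round(2))
pa,pb=blob(a,*BR,(340,170,430,260)),blob(b,*BR,(290,230,340,360)); print(pa,pb,tri(pa[0],pb[0]) if pa and pb else '')
E
```

```text
t 40.77 [437.   55.6 238.1] F [ 0.2 -1.1 -1. ] open 34.2
side v 317.18 1810 -> tilt -0.0008 | scene v 191.38 841 -> tilt -0.0031
brass side (array([314. , 282.3]), array([309, 272,  11,  23, 201], dtype=int32))
0 tub side [249.44 321.38] scene [449.71 195.15]
now tub side [248.77 317.18] scene [450.76 191.38]
(array([368.30075188, 218.31578947]), array([362, 209,  13,  20, 133], dtype=int32)) (array([314.02487562, 282.28358209]), array([309, 272,  11,  23, 201], dtype=int32)) (array([534.6,  70.3,  94.9]), np.float64(2.3))
```

Against the starting pictures, both views give about -0.005, so the load side is a hair low. There is time for one ~0.6 mm nudge by the same repeatable path.

Emit:
move_arm(rotation=[[0,0,0],[0,0,0],[0,0,0],[0,0,0],[0,0,0],[0,0,0],[0,0,0],[0,0,0],[0,0,0],[0,0,0]], xyz=[[0.03,0,0],[0.07,0,0.02],[0.1,0,0.06],[0.1,0,0.09],[0.1,0,0.115],[0.1,0,0.13],[0.1,0.002,0.13],[0.1,0.004,0.13],[0.1,0.006,0.13],[0.1,0.006,0.13]], jaw=[-0.2,-0.2,-0.2,-0.2,-0.2,-0.2,-0.2,-0.2,-0.2,-0.2])

```text
time: 42.12
eef_pos: [537.1, 61.5, 109.2]
tool_rot: [180.0, -0.1, 7.0]
force: [-0.6, 1.0, -0.3]
opening: 33.9
```

Emit:
move_arm(rotation=[[0,0,0],[0,0,0],[0,0,0],[0,0,0],[0,0,0],[0,0,0],[0,0,0],[0,0,0],[0,0,0],[0,0,0],[0,0,0],[0,0,0]], xyz=[[0,0.002,0],[0,0.0033,0],[0,0.0041,0],[0,0.0041,0],[0,0,0],[0,-0.006,0],[0,-0.006,-0.02],[0,-0.006,-0.06],[0,-0.006,-0.1],[-0.02,-0.006,-0.13],[-0.06,-0.006,-0.13],[-0.1,-0.006,-0.13]], jaw=[-0.2,-0.2,-0.2,-0.2,-0.2,-0.2,-0.2,-0.2,-0.2,-0.2,-0.2,-0.2])

```text
time: 43.62
eef_pos: [435.6, 55.8, 238.7]
tool_rot: [180.0, -0.0, 7.0]
force: [-0.5, 0.4, 0.7]
opening: 33.9
```

Emit:
move_arm(rotation=[[0,0,0],[0,0,0],[0,0,0],[0,0,0],[0,0,0],[0,0,0],[0,0,0],[0,0,0],[0,0,0],[0,0,0]], xyz=[[0,0,0],[0,0,0],[0,0,0],[0,0,0],[0,0,0],[0,0,0],[0,0,0],[0,0,0],[0,0,0],[0,0,0]], jaw=[-0.2,-0.2,-0.2,-0.2,-0.2,-0.2,-0.2,-0.2,-0.2,-0.2])

```text
time: 44.88
eef_pos: [436.5, 55.6, 238.2]
tool_rot: [180.0, -0.0, 7.0]
force: [0.1, -0.3, -0.0]
opening: 34.6
```

```bash
python3 g.py
```

```text
t 44.88 [436.5  55.6 238.2] F [ 0.1 -0.3 -0. ] open 34.6
side v 316.79 1811 -> tilt 0.0081 | scene v 191.09 837 -> tilt 0.0042
brass side (array([314., 282.]), array([309, 271,  11,  24, 200], dtype=int32))
```

Emit:
move_arm(rotation=[[0,0,0],[0,0,0],[0,0,0],[0,0,0],[0,0,0],[0,0,0],[0,0,0],[0,0,0],[0,0,0],[0,0,0]], xyz=[[0,0,0],[0,0,0],[0,0,0],[0,0,0],[0,0,0],[0,0,0],[0,0,0],[0,0,0],[0,0,0],[0,0,0]], jaw=[-0.2,-0.2,-0.2,-0.2,-0.2,-0.2,-0.2,-0.2,-0.2,-0.2])

```text
time: 46.22
eef_pos: [436.5, 55.6, 238.2]
tool_rot: [-180.0, 0.0, 7.0]
force: [0.2, 0.2, -0.2]
opening: 34.3
```

```bash
python3 g.py
python3 - <<'E'
from h import *
# independent check: wrist view of both beam tubes is not needed; pan rim/plate heights via weight-plate mask in side view
for f in('side0.png','s9.png','sg.png'):
    j=cv2.imread('pics/'+f)[:,:,::-1].copy(); g=cv2.cvtColor(j,cv2.COLOR_RGB2HSV); m=cv2.inRange(g,(0,0,70),(179,60,225)); k=np.zeros_like(m); k[205:265,240:300]=m[205:265,240:300]
    red=cv2.inRange(g,(0,150,60),(8,255,255))|cv2.inRange(g,(172,150,60),(179,255,255))
    print(f,'plate right edge rows (nonred extents at cols):',[(u,[int(v) for v in np.where(red[205:262,u]>0)[0][:1]+205]) for u in(285,288,291)],'bbox x', [int(np.where(red[v,240:310]==0)[0].max()+240) for v in(226,230,234,238)])
E
```

```text
t 46.23 [436.5  55.6 238.2] F [ 0.2  0.2 -0.2] open 34.3
side v 316.79 1817 -> tilt 0.0081 | scene v 191.08 836 -> tilt 0.0045
brass side (array([314.1, 282.1]), array([309, 271,  11,  24, 202], dtype=int32))
side0.png plate right edge rows (nonred extents at cols): [(285, [205]), (288, [205]), (291, [205])] bbox x [309, 309, 309, 309]
s9.png plate right edge rows (nonred extents at cols): [(285, [205]), (288, [205]), (291, [205])] bbox x [309, 309, 309, 309]
sg.png plate right edge rows (nonred extents at cols): [(285, [205]), (288, [205]), (291, [205])] bbox x [309, 309, 309, 309]
```

```bash
python3 -c "
from h import *
print(ticket.job_done())"
```

```text
the job is handed in; nothing more can be done
None
```

I weighed the tub and handed the job in at 46 s of the 72 s limit. The beam was floating and at rest, and the robot was touching nothing.

- **Weights:** I slid the 200 g and then the 100 g weight onto the stem. I pushed each one until I felt the stem, at about 7 N and 6 N. The last close picture showed both lying flat and centred on the stem.
- **Poise:** I nudged it along the bar with partly open fingers and never gripped it. I did not read the force during the nudges, but the readings between them were no more than about 1 N.
- **Final tilt:** The tub's height in two cameras, compared with the starting pictures, gave about +0.003 rad in both. It did not change over 1.3 s.

**Checks that disagreed or failed:**
- Measured against a different reference picture, the tilt read +0.008 (side) and +0.004 (scene). I trusted the starting pictures because the arm was clear of the tub in them. By either reference the beam is within 0.01 rad of level.
- My last nudge moved the poise about 1.3 mm, not the 0.6 mm I intended. That took the tilt from about −0.005 to about +0.003.
- A last separate check using the plate's edge in the side view gave no usable reading.
- I did not read the needle against its mark.
- I did not look at the weights again after moving the poise.

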